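Fish the dropped spacer sleeves out from between the cartons

TASK

Spacer sleeves have dropped into the narrow gap between the two stock cartons: with the bent rod from its stand, draw every one of them out onto the bench (do not reach into the gap with the gripper). Put all the wide short sleeves, those fished out and any among the look-alikes on the bench, into the grey tray, with no slim or tall sleeve in it, and then log the pick by holding the loose white counter's end plunger pressed in for about half a second while the counter is braced against the steel stop. Leave the rod hanging on its stand again and do not disturb the other things on the bench.

Things in the scene. Friction and masses are not known exactly. Their poses are not given: they have to be found in the camera images.
- rod: Bent steel rod, 0.14 kg: bar 7 mm thick, 170 mm long along its x, black grip block in the middle (56 along x, 14 wide along y, 18 high); at x=+85 a 7 mm leg bent straight down (-z), its tip 150 mm below the bar's axis. Origin at the grip's centre. Starts hanging on the stand, bar level, leg down; the grip is free from above between the forks.
- rod_tip (a point): Lower end of the rod's leg, at (85, 0, -150) mm in the rod's frame.
- stand: Fixed stand for the rod: base plate 130 x 70 x 10 mm, two teal posts at x=+-55 mm (10 mm thick), each with an upright V fork on top, open upward, 46 mm wide along y at its mouth, top at 197 mm. The rod's bar lies across both V's along the stand's x. Origin at the centre of the underside.
- stand_rest (a point): Where the rod's origin is when it hangs properly: stand's centre, 170 mm above the bench. The rod may slide a little along the forks and settle a few mm lower or higher.
- cartons: Two fixed cartons 100 mm high with a gap 42 mm wide between them, open on top and at one end (mouth); its floor is the bench. Origin on the bench at mid-mouth; the gap runs along +y from y=0 to 188 mm, closed there by a board; walls at x=+-21. Cartons cover x=-121 to -21, y=0 to 200 and x=21 to 141, y=0 to 215. The bench at y=-150 to 0, x=-30 to 30 is free.
- wide1: Wide short steel spacer sleeve (open tube), 32 mm outside diameter, 20 mm bore, 24 mm tall, standing on end in the gap between the cartons (one of three spots along it; may be absent in a run); origin at the centre of its underside, z up along its axis.
- wide2: Wide short steel spacer sleeve (open tube), 32 mm outside diameter, 20 mm bore, 24 mm tall, standing on end in the gap between the cartons (one of three spots along it; may be absent in a run); origin at the centre of its underside, z up along its axis.
- slim1: Slim steel spacer sleeve (open tube), 25 mm outside diameter, 16 mm bore, 24 mm tall, standing on end in the gap between the cartons (one of three spots along it; may be absent in a run); does not belong in the tray; origin at the centre of its underside, z up along its axis.
- wide3: Wide short steel spacer sleeve (open tube), 32 mm outside diameter, 20 mm bore, 24 mm tall, standing on end on the open bench in a row of look-alikes on the robot's side (may be absent); origin at the centre of its underside, z up along its axis.
- wide4: Wide short steel spacer sleeve (open tube), 32 mm outside diameter, 20 mm bore, 24 mm tall, standing on end on the open bench in a row of look-alikes on the robot's side (may be absent); origin at the centre of its underside, z up along its axis.
- slim2: Slim steel spacer sleeve (open tube), 25 mm outside diameter, 16 mm bore, 24 mm tall, standing on end on the open bench in a row of look-alikes on the robot's side; does not belong in the tray; origin at the centre of its underside, z up along its axis.
- tall1: Tall steel spacer sleeve (open tube), 32 mm outside diameter, 20 mm bore, 38 mm tall, standing on end on the open bench in a row of look-alikes on the robot's side; does not belong in the tray; origin at the centre of its underside, z up along its axis.
- tray: Fixed grey plastic tray, open on top, outside 180 (x) x 110 (y) x 30 mm high, walls 4 mm, floor 4 mm thick. Origin at the centre of the underside.
- stop: Fixed steel stop: upright plate 90 mm wide (y), 36 mm high, its front face at x=0 of its frame, facing -x; behind it a low foot. Origin at the foot of the middle of the front face.
- counter: Loose white pick counter, box 60 (x) x 44 (y) x 28 mm high, 0.15 kg, lying on the bench before the stop, with a spring plunger in its -x end. Its flat +x end is to be braced against the stop's front face. Origin at the centre of its underside.
- counter_button (a joint): Travel of the counter's plunger (m): 0 out, 0.006 fully in; moves along the counter's +x. It takes about 1.2 N to start and 5 N to be fully in, and springs back.
- button_face (a point): Centre of the plunger's outer face (18 mm diameter), 15 mm above the counter's underside; with the plunger out, 40 mm from the counter's origin along its -x.
- tape: Bystander, leave alone: brown tape roll, 76 mm across, 25 mm high. Origin under its centre.
- oil: Bystander, leave alone: grey bottle, 68 mm across, 190 mm tall. Origin under its centre.
- grease: Bystander, leave alone: round can, 80 mm across, 100 mm tall. Origin under its centre.
- driver: Bystander, leave alone: screwdriver lying down. Origin under its centre.
- smallbox: Bystander, leave alone: small carton 90 x 120 x 70 mm. Origin under its centre.
- spanner: Bystander, leave alone: spanner lying down. Origin under its centre.
Mind the look-alikes: they are no part of the job. What is shaped like the wide3 but brown or orange is not meant.

How it is judged:
By the outcome, as a careful person would: the job done as asked, in the order asked, and still so for the second after the job is handed in, with the robot touching nothing.
Of wide1, wide2, slim1 only 2 to 3 are there at a start; the rules pass over those that are not, and their reading is None.
Of wide3, wide4 only 1 to 2 are there at a start; the rules pass over those that are not, and their reading is None.
At some moment in a run one of wide3, wide4, counter, tall1 may be knocked a few centimetres aside while the robot is not near it.
It also fails if it takes over 210 s, if anything falls off the work surface, if the arm or the gripper's body presses on something with over 40 N, if the wrist force passes 120 N, or if a joint passes its speed limit or range.

ROBOT

A 6-joint arm with a two-finger parallel gripper is mounted at the origin on the work surface. World frame = base frame: x ahead of the robot, y to its left, z up, the work surface at z = 0. Lengths are in m, angles in degrees, forces in N, time in s.
With the tool pointing down it reaches from about 0.3 to 0.75 m from the base axis. Payload 8.5 kg.
Tool frame: the origin (TCP) lies at the very end of the fingers, on their centre line; the grasp point (between the pads) lies 19 mm behind it (env.grasp_offset is the distance from the TCP to the grasp point, in m); y points along the fingers, z is the direction in which the jaws open and shut, and the axes are right-handed (so a half turn about y gives the same grasp; the last joint's range is limited). The gripper opens to 85 mm and grips with 20 to 120 N. Pads are 22 mm wide; open, the fingers measure 114 mm over their backs; the gripper's body (76 mm by 85 mm) begins 54 mm behind the grasp point. The pads swing forward as they close: fully open they stand 13 mm farther back than shut.
Start: joints at [54.242, 21.807, 74.336, -0, 83.858, -12.336], TCP at [0.219, 0.505, 0.231] pointing down, gripper open.
Joint ranges: [-178.18, 178.18], [-50.72, 133.34], [12.68, 142.11], [-81.47, 261.47], [9.98, 163.14], [-165.26, 165.26]. Speed limits (degrees/s): [136.94, 136.94, 180, 180, 180, 180].

INTERFACE

Orientations are given as a 3x3 rotation matrix whose columns are the frame's x, y, z axes.
In Python, from rig import env gives the robot as it stands. The module is installed in compiled form; this text tells all that it offers.
- The arm moves only by the shell command python3 -m pendant 'ROWS' [FORCE]. ROWS is JSON, a list of rows, each a list of 3 entries, a list of its own where there are three numbers: the shift along the world's x, y, z as a fraction of full scale, then the turn about the world's z as a fraction of full scale, then the opening, from 0 (shut) to 1 (fully open). A call has 1 to 12 rows; each row shifts and turns the commanded pose from where the row before left it; what a row does not reach is not made up. Full scale, the value 1, is 30 mm for a shift and 5 degrees for a turn. A row lasts 1/12 s, in which the tool goes at most 41.7 mm and 7.16 degrees, less where a joint would pass 70% of its speed; a pose out of reach is approached as far as the arm can. A call with a number of a shift or a turn outside -1 to 1 is refused whole. A call with a gripper value outside its range is refused whole. The fingers move at their own pace and stop on an object; FORCE is the grip in N (left out, the last holds). Time passes only in rows, so rows that do not move let the fingers close. It gives the time, the measured TCP pose, the force and the opening at its end, in the units of the state.
- env.observe(): the state, without advancing time (a new reading comes with each control period).
- env.get_image(name): name is "side" or "top" or "wrist"; returns (picture, depth): 400x640x3 uint8, red, green, blue; 400x640 float32, m along the optical axis (not along the pixel's ray), 0 where there is no reading.
- env.camera_model(name): a dict with "camera_matrix" (3x3 intrinsics, pixels), "R" (3x3) and "t" (3): a world point X has camera coordinates R X + t; the wrist camera has in their place "tool_from_camera" (4x4, takes a point from camera to tool coordinates, whose origin is the TCP and whose axes are the tool frame's). Camera axes: x right, y down, z forward; pixel columns grow to the right and rows downward; lengths in m; the calibration is good to about 2 mm. The wrist camera is an equidistant fisheye: a pixel r from the principal point sees the ray r / f radians off the axis. A picture is of the moment at which its call begins: read the wrist's pose just before it. camera_model takes no time and is no camera call.
- env.close_job(): hands the job in, once; it reports no verdict.
The state is a dict: "time_s": time; "q": joint angles; "qvel": joint speeds; "joint_efforts": joint torques, N m; "position": TCP position; "tool_rot": TCP orientation; "ft_force": force on the tool from outside, world axes, zero at the start; "wrist_torque": the same for the moment, N m; "grip_width": finger opening in m.
Only numpy, scipy, OpenCV 4.12 (cv2) and the standard library are available. Lean on these libraries where they do the work, as an engineer would, in place of code of your own. Each camera call takes 0.05 s, during which the arm holds its last target.

## Working session

There is one attempt and no reset: what is moved stays moved. The work goes in short steps, Python scripts to look and compute and a shell command to move; the robot and the scene stay as the last step left them, time stands still between calls to the robot, and variables do not carry over. Pictures are saved under pics/ and viewed, and the job is handed in when it is done.

```bash
mkdir -p pics; ls
cat > h.py <<'E'
import numpy as np, cv2
from rig import env
def save(name,fn):
    im,d=env.get_image(name); cv2.imwrite('pics/'+fn+'.png',im[:,:,::-1]); np.save('pics/'+fn+'.npy',d); return im,d
def ray(cam,px):
    m=env.camera_model(cam); K=np.array(m['camera_matrix']);R=np.array(m['R']);t=np.array(m['t'])
    c=-R.T@t; d=R.T@np.linalg.inv(K)@np.array([px[0],px[1],1.]); return c,d
def onz(cam,px,z):
    c,d=ray(cam,px); return c+d*(z-c[2])/d[2]
def proj(cam,X):
    m=env.camera_model(cam); p=np.array(m['camera_matrix'])@(np.array(m['R'])@np.array(X)+np.array(m['t'])); return p[:2]/p[2]
def dp(cam,px,d):
    c,r=ray(cam,px); return c+r*float(d[int(px[1]),int(px[0])])
E
python3 - <<'E'
from h import *
o=env.observe();print(o['time_s'],o['position'],o['tool_rot'],o['grip_width'],env.grasp_offset)
for n in('side','top'):
    save(n,n+'0'); m=env.camera_model(n);print(n,m['camera_matrix'],-np.array(m['R']).T@np.array(m['t']))
    print(np.array(m['R']))
save('wrist','wrist0');print(env.camera_model('wrist'))
E
```

```text
pics
0.0 [0.21845838 0.50442659 0.23069917] [[ 9.17595912e-01 -8.79007081e-04  3.97513483e-01]
 [-3.97514326e-01 -1.22353597e-03  9.17595152e-01]
 [-3.20200591e-04 -9.99998865e-01 -1.47212951e-03]] 0.08562745497380402 0.0187
side [[478.23914553   0.         315.23333354]
 [  0.         478.23914553 206.81957077]
 [  0.           0.           1.        ]] [ 0.2841101  -0.71525403  1.07687878]
[[ 0.91778283 -0.39678859 -0.01528059]
 [-0.3142774  -0.70233491 -0.63871385]
 [ 0.24270227  0.59100295 -0.76929261]]
top [[460.52478396   0.         322.12949089]
 [  0.         460.52478396 200.21209907]
 [  0.           0.           1.        ]] [ 0.35755846 -0.00267353  1.30401238]
[[ 2.84583497e-03 -9.99995904e-01 -3.06339207e-04]
 [-9.83537963e-01 -2.74364835e-03 -1.80680791e-01]
 [ 1.80679210e-01  8.15483952e-04 -9.83541742e-01]]
{'camera_matrix': array([[309.70691629,   0.        , 320.96112938],
       [  0.        , 309.70691629, 195.4355473 ],
       [  0.        ,   0.        ,   1.        ]]), 'tool_from_camera': array([[-5.91549022e-04,  9.55102437e-01,  2.96275186e-01,
        -7.54861581e-02],
       [ 5.98459275e-04, -2.96274846e-01,  9.55102538e-01,
        -1.42742603e-01],
       [ 9.99999646e-01,  7.42298605e-04, -3.96328816e-04,
        -3.58640029e-04],
       [ 0.00000000e+00,  0.00000000e+00,  0.00000000e+00,
         1.00000000e+00]])}
```

View pics/top0.png

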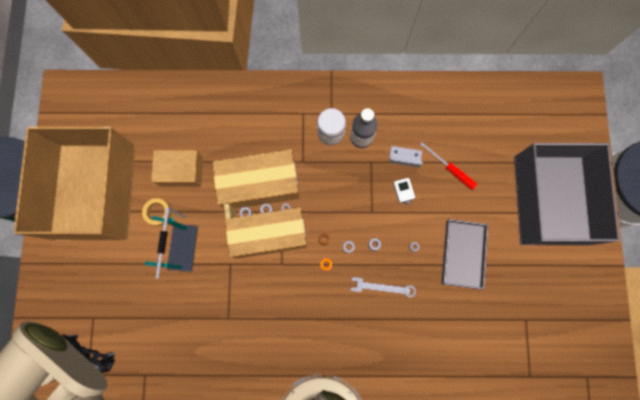

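View pics/side0.png

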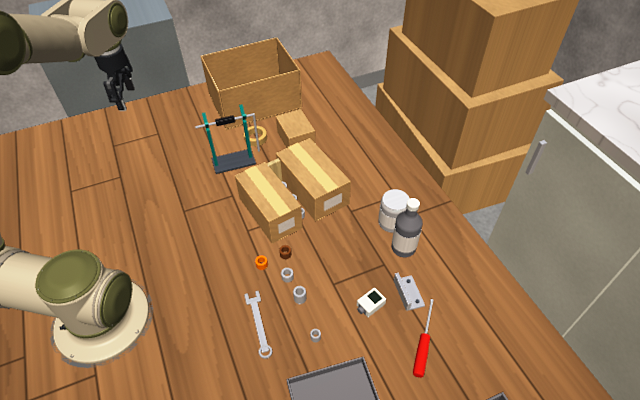

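View pics/wrist0.png

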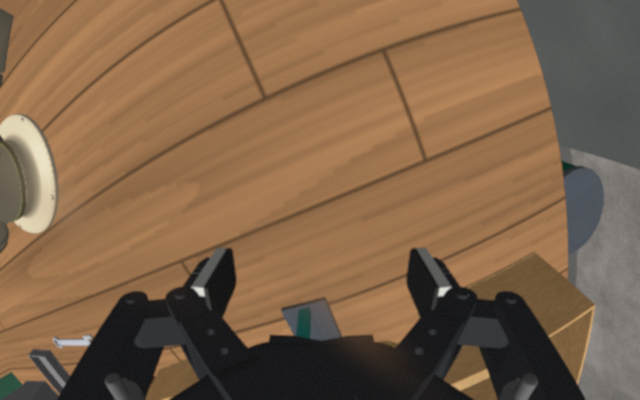

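Run:
```python
import cv2
t=cv2.imread('pics/top0.png');s=cv2.imread('pics/side0.png')
cv2.imwrite('pics/c1.png',cv2.resize(t[130:310,130:330],None,fx=4,fy=3.3,interpolation=2)[:600])
cv2.imwrite('pics/c2.png',cv2.resize(t[130:310,300:500],None,fx=4,fy=3.3,interpolation=2)[:600])
cv2.imwrite('pics/c3.png',cv2.resize(s[100:250,180:380],None,fx=4,fy=4,interpolation=2))
cv2.imwrite('pics/c4.png',cv2.resize(s[235:385,240:440],None,fx=4,fy=4,interpolation=2))
```

```text
(no output)
```

View pics/c1.png

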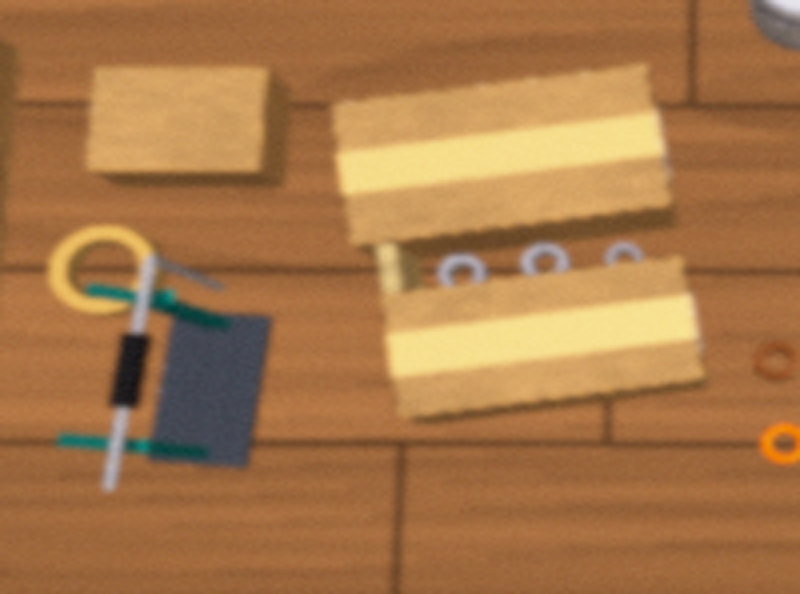

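View pics/c2.png

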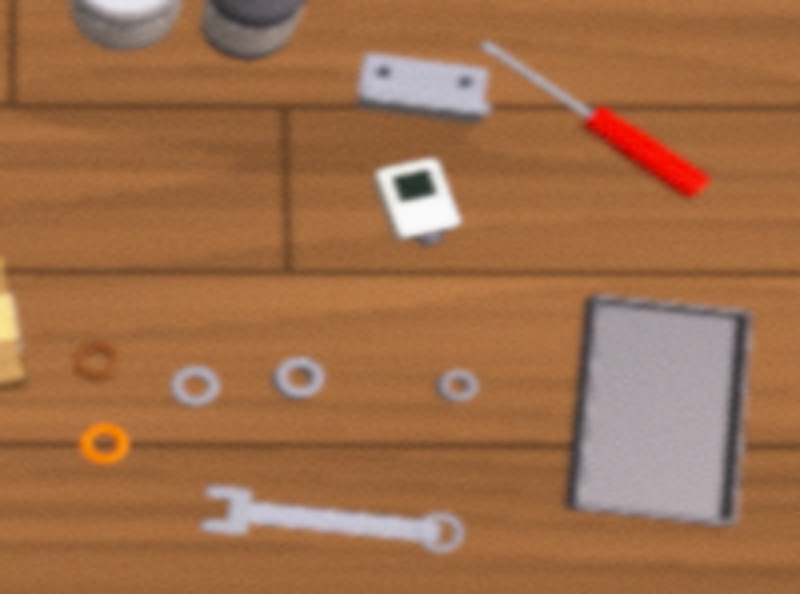

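View pics/c3.png

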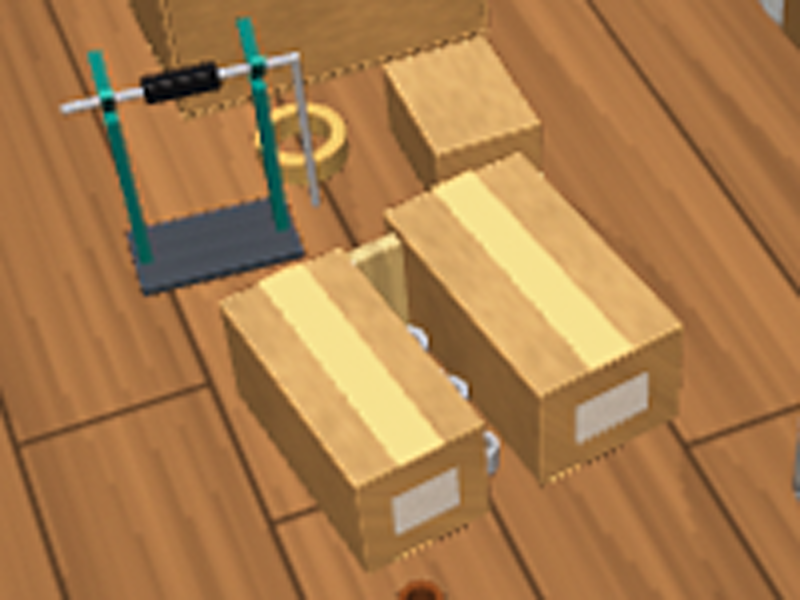

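View pics/c4.png

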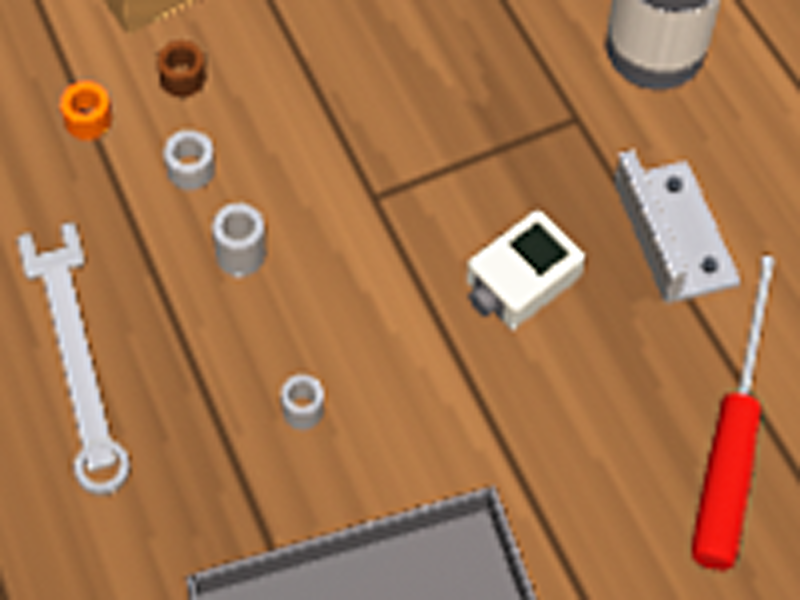

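Run:
```python
from h import *
C={'gapA':(245.5,212.5,.024),'gapB':(266.3,209.5,.024),'gapC':(286,207.5,.024),'b_wide':(349,246.5,.024),'b_tall':(375,244.5,.038),'b_slim':(415,246.8,.024),
'brown':(324,239.5,.024),'orange':(326,264,.024),'trayTL':(447.5,220.5,.03),'trayTR':(487,225,.03),'trayBL':(443,284,.03),'trayBR':(484,288,.03)
,'ct0':(394,181.5,.028),'ct1':(409,178,.028),'ct2':(415.5,198,.028),'ct3':(400,202.5,.028),'stopL':(390.5,160,.036),'stopR':(421.5,164.5,.036),
'rodEnd':(157.5,277,.17),'rodLegTop':(167,209,.17),'gripT':(164.5,232,.179),'gripB':(159.8,253,.179),'bL':(172.5,226,.01),'bR':(197.5,226,.01),'bBR':(191.5,270.5,.01)
,'n1':(227,255.5,.1),'n2':(305.5,245,.1),'n3':(301,208.5,.1),'f1':(217.5,204,.1),'f2':(298,193.5,.1),'f3':(292,150.5,.1)}
for k,(u,v,z) in C.items(): print(k,np.round(onz('top',(u,v),z)*1000,1))
D={'b_wide':(287,272.5,.024),'b_tall':(299.5,291.5,.038),'b_slim':(315.5,332,.024),'gapC':(302.5,208,.024)}
for k,(u,v,z) in D.items(): print('side',k,np.round(onz('side',(u,v),z)*1000,1))
```

```text
gapA [557.  213.8  24. ]
gapB [565.7 155.5  24. ]
gapC [571.5 100.1  24. ]
b_wide [462.3 -76.5  24. ]
b_tall [ 466.9 -147.2   38. ]
b_slim [ 462.  -259.6   24. ]
brown [481.6  -7.1  24. ]
orange [414.  -12.8  24. ]
trayTL [ 535.  -351.6   30. ]
trayTR [ 522.7 -461.    30. ]
trayBL [ 360.7 -331.2   30. ]
trayBR [ 350.3 -442.2   30. ]
ct0 [ 646.5 -205.4   28. ]
ct1 [ 656.8 -248.3   28. ]
ct2 [ 599.  -264.9   28. ]
ct3 [ 586.  -220.8   28. ]
stopL [ 707.4 -195.8   36. ]
stopR [ 694.4 -283.5   36. ]
rodEnd [375.1 397.7 170. ]
rodLegTop [542.5 385.3 170. ]
gripT [483.9 384.7 179. ]
gripB [432.6 392.8 179. ]
bL [519.9 421.4  10. ]
bR [520.1 350.6  10. ]
bBR [395.6 360.9  10. ]
n1 [431.8 245.3 100. ]
n2 [459.7  41.4 100. ]
n3 [556.3  54.2 100. ]
f1 [567.7 276.  100. ]
f2 [596.7  62.7 100. ]
f3 [715.6  80.4 100. ]
side b_wide [462.9 -78.2  24. ]
side b_tall [ 468.9 -150.2   38. ]
side b_slim [ 465.1 -257.7   24. ]
side gapC [581.3 104.5  24. ]
```

```bash
python3 -m pendant '[[[0.8,-0.38,0.2],0.38,1],[[0.8,-0.38,0.2],0.38,1],[[0.8,-0.38,0.2],0.38,1],[[0.8,-0.38,0.2],0.38,1],[[0.8,-0.38,0],0.38,1],[[0.8,-0.38,0],0.38,1],[[0.8,-0.38,0],0.38,1],[[0.8,-0.38,0],0.38,1],[[0.8,-0.38,0],0.38,1],[[0.8,-0.38,0],0.36,1],[[0,0,0],0,1],[[0,0,0],0,1]]' 80
python3 - <<'E'
from h import *
save('wrist','w1'); save('top','t1')
E
```

```text
time_s: 1.15
position: [0.4594, 0.39, 0.2546]
tool_rot: [[0.997, -0.001, 0.081], [-0.081, -0.001, 0.997], [-0.001, -1.0, -0.001]]
ft_force: [-0.8, -0.2, -0.0]
grip_width: 0.0855
```

View pics/w1.png

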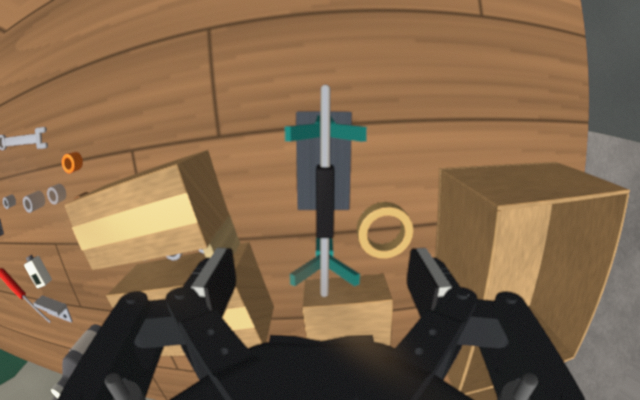

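```bash
cat >> h.py <<'E'
def wonz(px,z,o=None):
    m=env.camera_model('wrist');K=np.array(m['camera_matrix']);T=np.array(m['tool_from_camera'])
    o=o or env.observe()
    x=(px[0]-K[0,2])/K[0,0];y=(px[1]-K[1,2])/K[1,1];r=np.hypot(x,y)+1e-12
    d=np.array([np.sin(r)*x/r,np.sin(r)*y/r,np.cos(r)])
    R=np.array(o['tool_rot']);p=np.array(o['position'])
    c=p+R@T[:3,3]; d=R@T[:3,:3]@d
    return c+d*(z-c[2])/d[2]
E
python3 - <<'E'
from h import *
for px in [(325,167),(325,238),(325,90),(323.5,293)]: print(wonz(px,.179 if px[1] in(167,238) else .173).round(4))
E
```

```text
[0.429  0.3957 0.179 ]
[0.485  0.3915 0.179 ]
[0.3738 0.4    0.173 ]
[0.5412 0.3861 0.173 ]
```

```bash
python3 -m pendant '[[[-0.08,0.1,-0.7],0.06,1],[[0,0,-0.7],0,1],[[0,0,-0.7],0,1],[[0,0,-0.7],0,1],[[0,0,-0.66],0,1],[[0,0,0],0,1],[[0,0,0],0,0],[[0,0,0],0,0],[[0,0,0],0,0],[[0,0,0],0,0],[[0,0,0],0,0],[[0,0,0],0,0]]' 80
python3 -m pendant '[[[0,0,0],0,0],[[0,0,0],0,0],[[0,0,0],0,0],[[0,0,0],0,0]]'
```

```text
time_s: 2.25
position: [0.4563, 0.3932, 0.1521]
tool_rot: [[0.997, 0.001, 0.074], [-0.074, -0.001, 0.997], [0.001, -1.0, -0.001]]
ft_force: [-5.7, -10.0, 9.6]
grip_width: 0.0131
time_s: 2.58
position: [0.4564, 0.393, 0.1522]
tool_rot: [[0.997, 0.0, 0.074], [-0.074, -0.001, 0.997], [0.001, -1.0, -0.001]]
ft_force: [-1.5, -4.6, 4.9]
grip_width: 0.0125
```

```bash
python3 -m pendant '[[[0,0,0.4],0,0],[[0,0,0.5],0,0],[[0,0,0.5],0,0],[[0,0,0.5],0,0],[[0,0,0.5],0,0],[[0,0,0.5],0,0],[[0,0,0.5],0,0],[[0,0,0.6],0,0],[[0,0,0],0,0],[[0,0,0],0,0],[[0,0,0],0,0],[[0,0,0],0,0]]'
python3 - <<'E'
from h import *
save('wrist','w2'); save('top','t2'); save('side','s2')
E
```

```text
time_s: 3.58
position: [0.4559, 0.3935, 0.27]
tool_rot: [[0.997, -0.002, 0.074], [-0.074, -0.001, 0.997], [-0.002, -1.0, -0.001]]
ft_force: [0.0, -0.1, -1.1]
grip_width: 0.0128
```

View pics/w2.png

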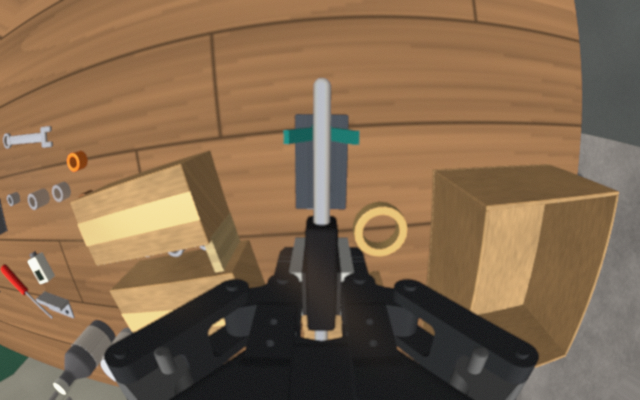

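View pics/s2.png

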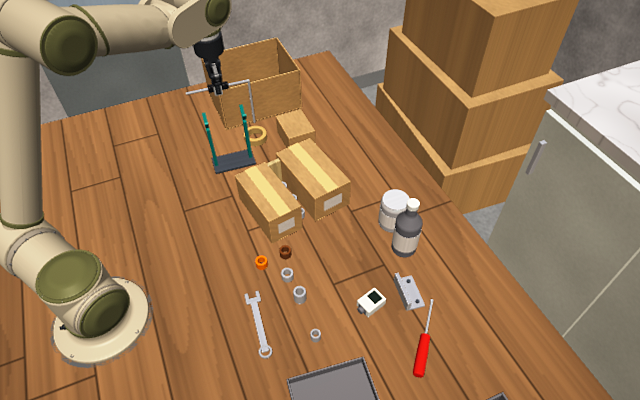

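View pics/t2.png

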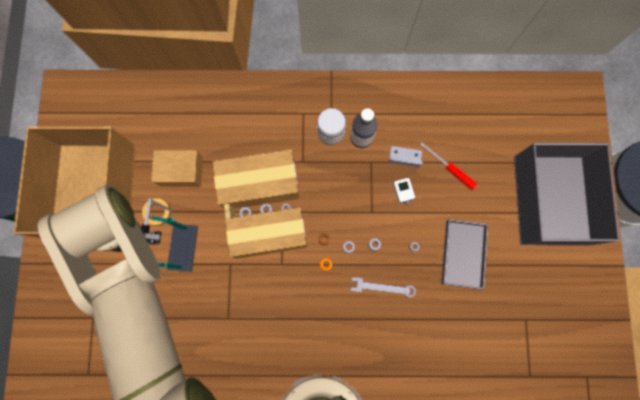

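Run:
```python
import cv2
from h import *
s=cv2.imread('pics/s2.png');cv2.imwrite('pics/c5.png',cv2.resize(s[60:160,170:290],None,fx=6,fy=6,interpolation=2))
print(proj('side',(.5415,.387,.139)),proj('side',(.5415,.387,.289)),proj('side',(.372,.3995,.289)))
```

```text
[252.99579598 121.52489256] [246.72465082  79.35777352] [185.2433944   92.55519487]
```

View pics/c5.png

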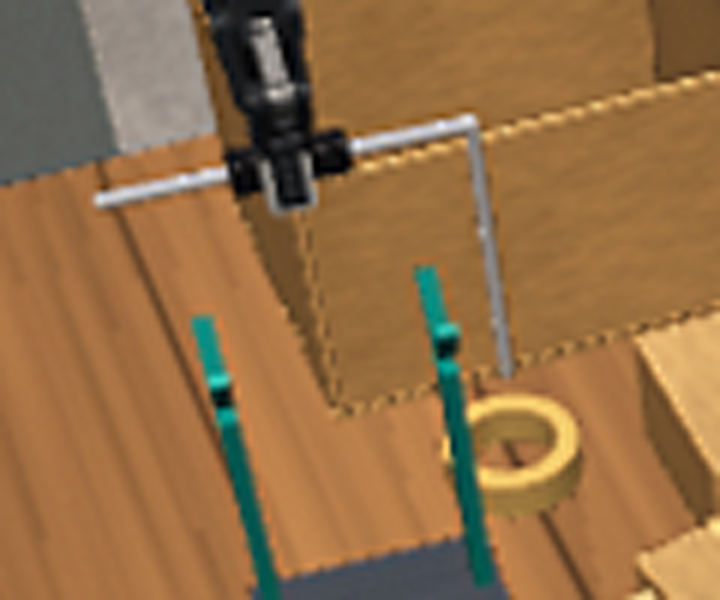

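Run:
```python
import cv2
from h import *
t=cv2.imread('pics/t2.png');a=cv2.resize(t[198:222,232:302],None,fx=11,fy=11,interpolation=2);cv2.imwrite('pics/c6.png',a)
s=cv2.imread('pics/s2.png');cv2.imwrite('pics/c7.png',cv2.resize(s[170:230,260:330],None,fx=9,fy=9,interpolation=2))
# ring points projections
for c in [(.557,.2138),(.5657,.1555),(.5715,.1001)]:
    print(proj('top',(c[0],c[1],.024)),proj('top',(c[0]+.016,c[1],.024)))
```

```text
[245.49859003 212.48702701] [245.68540826 206.87661565]
[266.30300635 209.49040991] [266.44332652 203.89324533]
[286.01238594 207.51275005] [286.10878868 201.92429683]
```

View pics/c6.png

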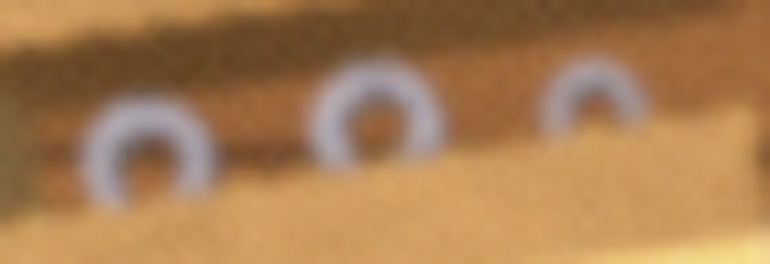

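View pics/c7.png

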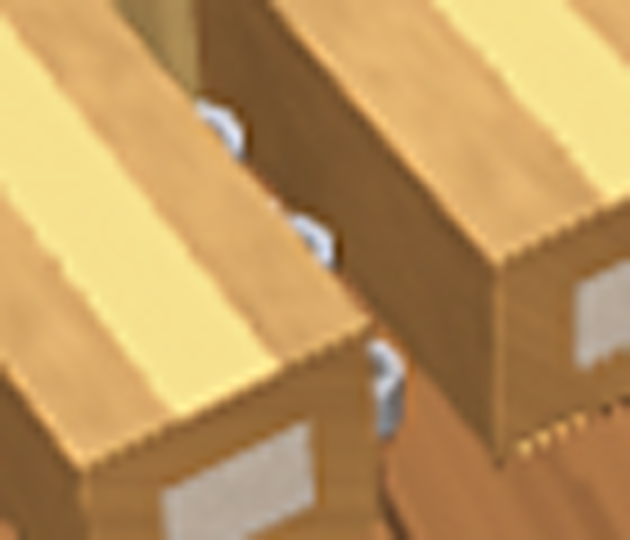

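```bash
python3 -m pendant '[[[0.1,-0.8,0.1],0,0],[[0.1,-0.8,0.1],0,0],[[0.1,-0.8,0],0,0],[[0.1,-0.8,0],0,0],[[0.1,-0.8,0],0,0],[[0.1,-0.8,0],0,0],[[0.1,-0.8,0],0,0],[[0.1,-0.8,0],0,0],[[0.05,-0.8,0],0,0],[[0.05,-0.8,0],0,0],[[0.05,-0.8,0],0,0],[[0.05,-0.73,0],0,0]]'
python3 -m pendant '[[[0,0,0],0,0],[[0,0,0],0,0],[[0,0,0],0,0],[[0,0,0],0,0]]'
python3 - <<'E'
from h import *
im,_=save('top','t3'); im2,_=save('side','s3')
cv2.imwrite('pics/c8.png',np.hstack([cv2.resize(im[150:270,200:320],(480,480),interpolation=2),cv2.resize(im2[100:250,230:330],(320,480),interpolation=2)])[:,:,::-1])
E
```

```text
time_s: 4.73
position: [0.4861, 0.1064, 0.2773]
tool_rot: [[0.997, -0.0, 0.074], [-0.074, -0.0, 0.997], [-0.0, -1.0, -0.0]]
ft_force: [0.6, -0.3, -1.7]
grip_width: 0.0126
time_s: 5.07
position: [0.4861, 0.1085, 0.2774]
tool_rot: [[0.997, -0.0, 0.073], [-0.073, 0.0, 0.997], [-0.0, -1.0, 0.0]]
ft_force: [-0.1, -0.7, -1.6]
grip_width: 0.0126
```

View pics/c8.png

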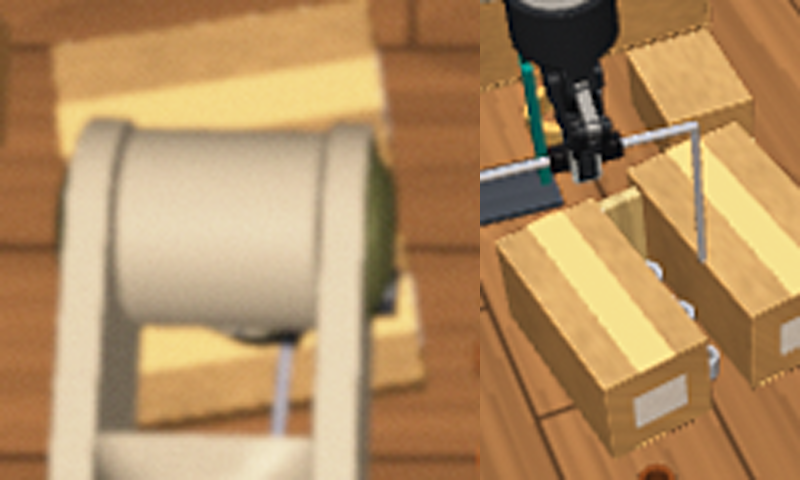

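Run:
```python
import cv2
from h import *
s=cv2.imread('pics/s3.png');cv2.imwrite('pics/c9.png',cv2.resize(s[125:225,270:330],None,fx=6,fy=6,interpolation=2))
for z in (.14,.143,.145,.148): print(z,onz('side',(299.4,181.5),z).round(4))
print(proj('side',(.5745,.102,.145)),proj('side',(.5745,.102,.295)))
```

```text
0.14 [0.576  0.1023 0.14  ]
0.143 [0.575  0.0996 0.143 ]
0.145 [0.5744 0.0979 0.145 ]
0.148 [0.5735 0.0953 0.148 ]
[298.8489237  180.45052139] [296.26286187 138.14512549]
```

View pics/c9.png

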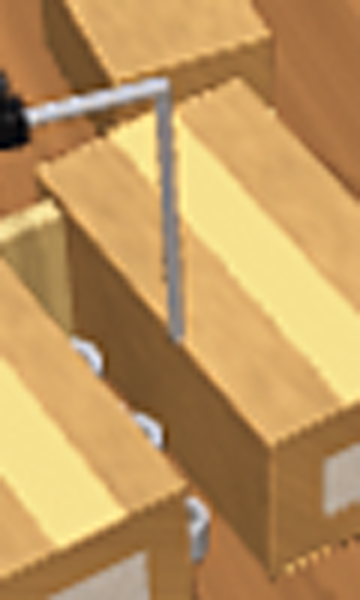

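Run:
```python
from h import *
r=np.array([.9178,-.3968,-.0153])
for c in [(.5725,.101),(.5745,.102),(.5715,.100)]:
  for z in (.02,.002): print(c,z,proj('side',np.array([c[0],c[1],z])+.0125*r))
for c,n in [((.5675,.1568),'B'),((.559,.215),'A')]:
  print(n,proj('side',np.array([c[0],c[1],.02])+.016*r),proj('side',np.array([c[0],c[1],.024])))
```

```text
(0.5725, 0.101) 0.02 [304.53307066 210.71608236]
(0.5725, 0.101) 0.002 [304.7358618  214.66322638]
(0.5745, 0.102) 0.02 [305.04502348 210.24724583]
(0.5745, 0.102) 0.002 [305.24252081 214.19601503]
(0.5715, 0.1) 0.02 [304.34394747 211.07474152]
(0.5715, 0.1) 0.002 [304.54876108 215.02066991]
B [296.82528307 197.7513094 ] [291.27499699 196.8548032 ]
A [286.90631588 185.17552359] [281.46043803 184.27220812]
```

```bash
python3 -m pendant '[[[-0.09,-0.05,0],0,0],[[0,0,-0.7],0,0],[[0,0,-0.7],0,0],[[0,0,-0.7],0,0],[[0,0,-0.7],0,0],[[0,0,-0.7],0,0],[[0,0,-0.3],0,0],[[0,0,0],0,0],[[0,0,0],0,0],[[0,0,0],0,0]]'
python3 - <<'E'
from h import *
im2,_=save('side','s4')
cv2.imwrite('pics/c10.png',cv2.resize(im2[140:230,260:330],None,fx=6,fy=6,interpolation=2)[:,:,::-1])
E
```

```text
time_s: 6.0
position: [0.4842, 0.1063, 0.1648]
tool_rot: [[0.997, 0.002, 0.073], [-0.073, -0.0, 0.997], [0.002, -1.0, 0.0]]
ft_force: [-0.3, 0.4, -0.7]
grip_width: 0.0128
```

View pics/c10.png

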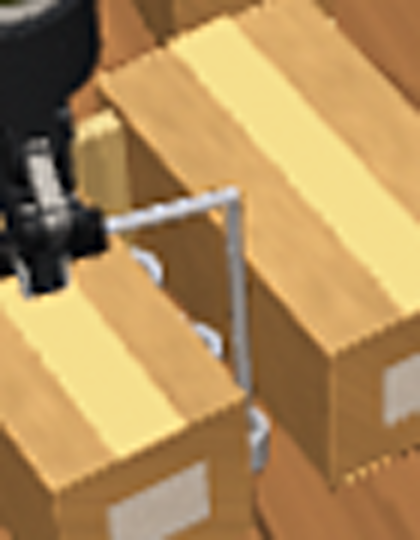

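```bash
python3 -m pendant '[[[0,0,-0.3],0,0],[[0,0,-0.2],0,0],[[0,0,0],0,0],[[0,0,0],0,0]]'
python3 -m pendant '[[[0,0,-0.2],0,0],[[0,0,-0.15],0,0],[[0,0,0],0,0],[[0,0,0],0,0]]'
python3 - <<'E'
from h import *
im2,_=save('side','s5')
cv2.imwrite('pics/c11.png',cv2.resize(im2[150:230,260:330],None,fx=7,fy=7,interpolation=2)[:,:,::-1])
E
```

```text
time_s: 6.38
position: [0.4833, 0.1062, 0.1481]
tool_rot: [[0.997, -0.001, 0.074], [-0.074, -0.0, 0.997], [-0.001, -1.0, -0.0]]
ft_force: [0.9, -0.3, -1.5]
grip_width: 0.0124
time_s: 6.72
position: [0.4834, 0.1063, 0.1377]
tool_rot: [[0.997, -0.001, 0.074], [-0.074, 0.0, 0.997], [-0.001, -1.0, -0.0]]
ft_force: [0.1, -0.5, -0.3]
grip_width: 0.0127
```

View pics/c11.png

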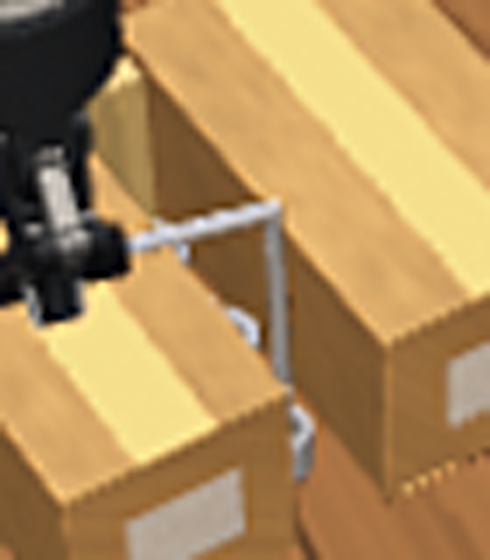

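```bash
python3 -m pendant '[[[0.03,-0.2,0],0,0],[[0.05,-0.4,0],0,0],[[0.05,-0.4,0],0,0],[[0.05,-0.4,0],0,0],[[0.05,-0.4,0],0,0],[[0.05,-0.4,0],0,0],[[0.05,-0.4,0],0,0],[[0,0,0],0,0]]'
python3 - <<'E'
from h import *
im2,_=save('side','s6')
cv2.imwrite('pics/c12.png',cv2.resize(im2[150:260,240:340],None,fx=5,fy=5,interpolation=2)[:,:,::-1])
E
```

```text
time_s: 7.43
position: [0.4939, 0.0259, 0.138]
tool_rot: [[0.997, 0.0, 0.076], [-0.076, -0.001, 0.997], [0.0, -1.0, -0.001]]
ft_force: [-0.5, 0.3, -1.5]
grip_width: 0.0127
```

View pics/c12.png

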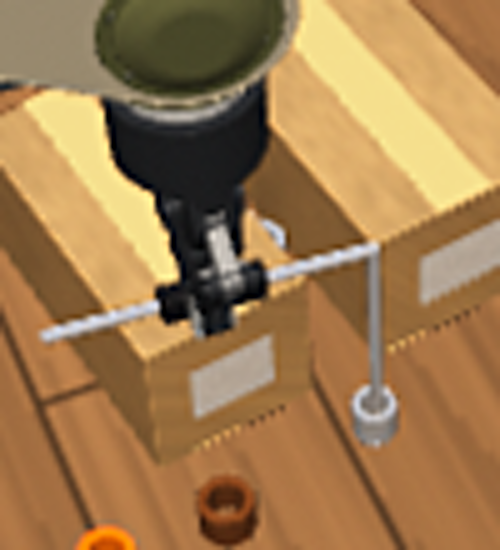

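```bash
python3 -m pendant '[[[0.05,-0.4,0],0,0],[[0.05,-0.4,0],0,0],[[0.05,-0.4,0],0,0],[[0.05,-0.4,0],0,0],[[0.05,-0.4,0],0,0],[[0.05,-0.4,0],0,0],[[0.05,-0.4,0],0,0],[[0,-0.2,0],0,0],[[0,0,0],0,0],[[0,0.05,0],0,0],[[0,0,0],0,0],[[0,0,0],0,0]]'
python3 -m pendant '[[[0,0,0.3],0,0],[[0,0,0.6],0,0],[[0,0,0.8],0,0],[[0,0,0.8],0,0],[[0,0,0.8],0,0],[[0,0,0.8],0,0],[[0,0,0.2],0,0],[[0,0,0],0,0],[[0,0,0],0,0]]'
python3 - <<'E'
from h import *
im2,_=save('side','s7')
cv2.imwrite('pics/c13.png',cv2.resize(im2[100:300,220:380],None,fx=3,fy=3,interpolation=2)[:,:,::-1])
E
```

```text
time_s: 8.48
position: [0.5038, -0.0596, 0.138]
tool_rot: [[0.997, -0.0, 0.073], [-0.073, 0.0, 0.997], [-0.0, -1.0, 0.0]]
ft_force: [1.1, 0.4, -1.1]
grip_width: 0.0123
time_s: 9.23
position: [0.5035, -0.0599, 0.2662]
tool_rot: [[0.997, -0.001, 0.073], [-0.073, 0.0, 0.997], [-0.001, -1.0, 0.0]]
ft_force: [-0.7, 0.7, -2.1]
grip_width: 0.0125
```

View pics/c13.png

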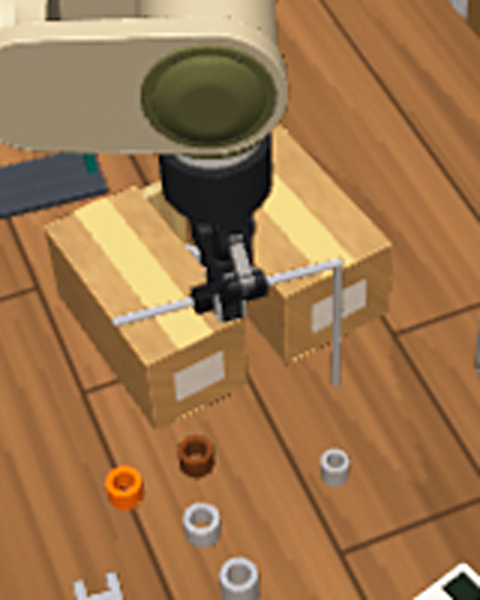

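```bash
python3 -m pendant '[[[-0.09,0.82,0],0,0],[[-0.09,0.82,0],0,0],[[-0.09,0.82,0],0,0],[[-0.09,0.82,0],0,0],[[-0.09,0.82,0],0,0],[[-0.09,0.82,0],0,0],[[-0.09,0.82,0],0,0],[[-0.09,0.82,0],0,0],[[-0.09,0.84,0],0,0],[[0,0,0],0,0],[[0,0,0],0,0],[[0,0,0],0,0]]'
```

```text
time_s: 10.28
position: [0.4794, 0.1615, 0.2659]
tool_rot: [[0.997, -0.002, 0.073], [-0.073, -0.0, 0.997], [-0.002, -1.0, -0.001]]
ft_force: [-0.0, -1.0, -2.2]
grip_width: 0.0125
```

```bash
python3 -m pendant '[[[-0.02,0.03,-0.3],0,0],[[0,0,-0.7],0,0],[[0,0,-0.7],0,0],[[0,0,-0.7],0,0],[[0,0,-0.6],0,0],[[0,0,-0.25],0,0],[[0,0,0],0,0],[[0,0,0],0,0],[[0,0,0],0,0]]'
python3 - <<'E'
from h import *
im2,_=save('side','s8')
cv2.imwrite('pics/c14.png',cv2.resize(im2[140:230,250:330],None,fx=6,fy=6,interpolation=2)[:,:,::-1])
E
```

```text
time_s: 11.03
position: [0.4796, 0.1625, 0.1705]
tool_rot: [[0.997, 0.002, 0.074], [-0.074, 0.0, 0.997], [0.002, -1.0, 0.0]]
ft_force: [1.2, 0.1, -1.7]
grip_width: 0.0127
```

View pics/c14.png

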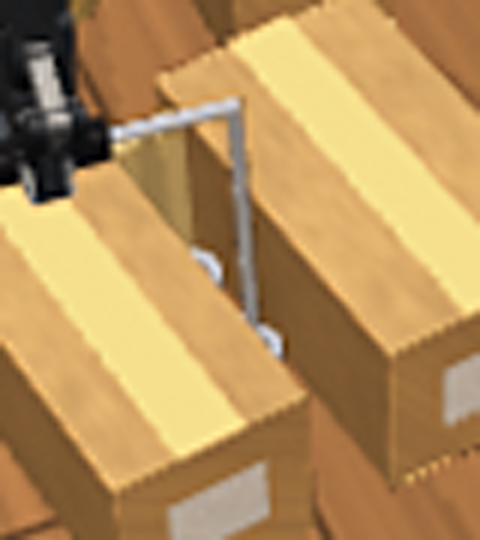

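```bash
python3 -m pendant '[[[-0.02,0,-0.3],0,0],[[0,0,-0.2],0,0],[[0,0,0],0,0],[[0,0,0],0,0]]'
python3 -m pendant '[[[0,0,-0.3],0,0],[[0,0,-0.28],0,0],[[0,0,0],0,0],[[0,0,0],0,0],[[0,0,0],0,0]]'
python3 - <<'E'
from h import *
im2,_=save('side','s9')
cv2.imwrite('pics/c15.png',cv2.resize(im2[140:230,250:330],None,fx=6,fy=6,interpolation=2)[:,:,::-1])
E
```

```text
time_s: 11.42
position: [0.4782, 0.1627, 0.1541]
tool_rot: [[0.997, -0.001, 0.074], [-0.074, -0.0, 0.997], [-0.001, -1.0, -0.0]]
ft_force: [0.3, 0.5, -0.9]
grip_width: 0.0125
time_s: 11.83
position: [0.4785, 0.1627, 0.1371]
tool_rot: [[0.997, -0.0, 0.074], [-0.074, -0.0, 0.997], [-0.0, -1.0, -0.0]]
ft_force: [-0.3, 0.3, -0.9]
grip_width: 0.0123
```

View pics/c15.png

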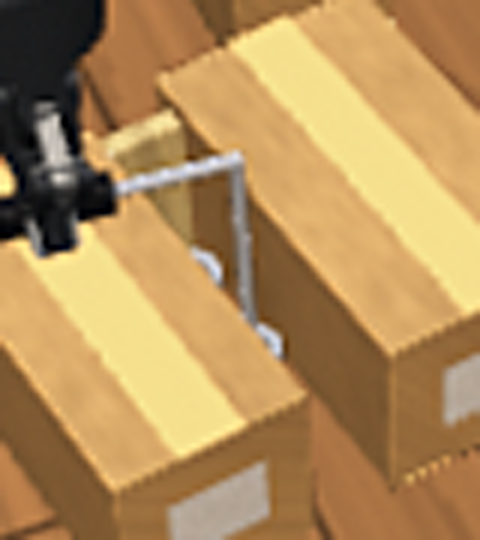

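```bash
python3 -m pendant '[[[0.03,-0.2,0],0,0],[[0.05,-0.4,0],0,0],[[0.06,-0.4,0],0,0],[[0.05,-0.4,0],0,0],[[0.06,-0.4,0],0,0],[[0.05,-0.4,0],0,0],[[0.06,-0.4,0],0,0],[[0.05,-0.4,0],0,0],[[0.06,-0.4,0],0,0],[[0.05,-0.4,0],0,0],[[0.06,-0.4,0],0,0],[[0.05,-0.4,0],0,0]]'
python3 - <<'E'
from h import *
im2,_=save('side','s10')
cv2.imwrite('pics/c16.png',cv2.resize(im2[100:300,220:380],None,fx=3,fy=3,interpolation=2)[:,:,::-1])
E
```

```text
time_s: 12.88
position: [0.4975, 0.0235, 0.1371]
tool_rot: [[0.997, 0.0, 0.074], [-0.074, -0.0, 0.997], [0.0, -1.0, -0.0]]
ft_force: [0.1, 1.0, -1.2]
grip_width: 0.0124
```

View pics/c16.png

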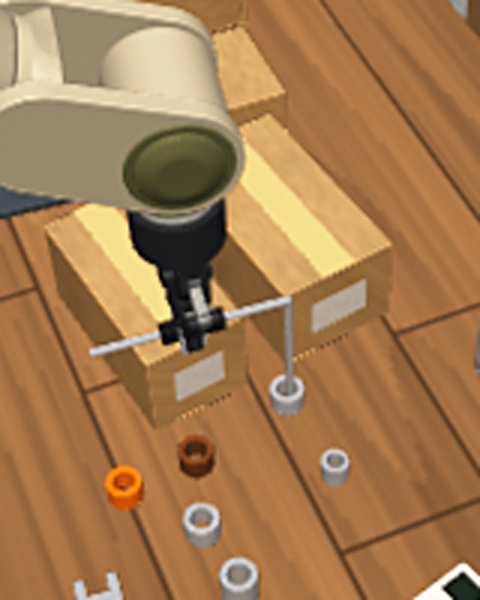

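```bash
python3 -m pendant '[[[-0.1,-0.4,0],0,0],[[-0.2,-0.4,0],0,0],[[-0.2,-0.4,0],0,0],[[-0.2,-0.4,0],0,0],[[-0.2,-0.4,0],0,0],[[-0.2,-0.4,0],0,0],[[-0.2,-0.4,0],0,0],[[-0.2,-0.4,0],0,0],[[-0.15,-0.4,0],0,0],[[0,-0.25,0],0,0],[[0,0,0],0,0],[[0,0.06,0],0,0]]'
python3 -m pendant '[[[0,0,0],0,0],[[0,0,0.3],0,0],[[0,0,0.6],0,0],[[0,0,0.8],0,0],[[0,0,0.8],0,0],[[0,0,0.8],0,0],[[0,0,0.8],0,0],[[0,0,0.2],0,0],[[0,0,0],0,0],[[0,0,0],0,0]]'
python3 - <<'E'
from h import *
im2,_=save('side','s11')
cv2.imwrite('pics/c17.png',cv2.resize(im2[100:300,220:380],None,fx=3,fy=3,interpolation=2)[:,:,::-1])
E
```

```text
time_s: 13.93
position: [0.4481, -0.0893, 0.1371]
tool_rot: [[0.997, 0.0, 0.075], [-0.075, -0.0, 0.997], [0.0, -1.0, 0.0]]
ft_force: [0.6, 0.4, -2.1]
grip_width: 0.0129
time_s: 14.77
position: [0.4475, -0.0885, 0.2651]
tool_rot: [[0.997, -0.001, 0.073], [-0.073, 0.001, 0.997], [-0.001, -1.0, 0.001]]
ft_force: [-0.4, -1.1, -2.1]
grip_width: 0.0125
```

View pics/c17.png

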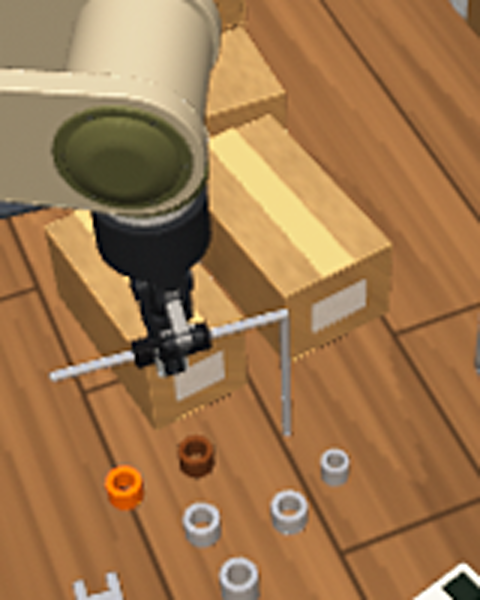

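```bash
python3 -m pendant '[[[0.06,0.86,0.05],0,0],[[0.06,0.86,0.05],0,0],[[0.06,0.86,0],0,0],[[0.06,0.86,0],0,0],[[0.06,0.86,0],0,0],[[0.06,0.86,0],0,0],[[0.06,0.86,0],0,0],[[0.06,0.86,0],0,0],[[0.07,0.86,0],0,0],[[0.07,0.86,0],0,0],[[0.06,0.86,0],0,0],[[0.07,0.86,0],0,0]]'
python3 -m pendant '[[[0,0,0],0,0],[[0,0,0],0,0],[[0,0,0],0,0]]'
```

```text
time_s: 15.82
position: [0.4697, 0.2219, 0.2673]
tool_rot: [[0.997, -0.003, 0.074], [-0.074, -0.001, 0.997], [-0.003, -1.0, -0.001]]
ft_force: [0.4, -0.7, -1.5]
grip_width: 0.0123
time_s: 16.07
position: [0.47, 0.2203, 0.2679]
tool_rot: [[0.997, -0.002, 0.073], [-0.073, -0.001, 0.997], [-0.002, -1.0, -0.001]]
ft_force: [0.2, 0.7, -2.1]
grip_width: 0.0124
```

```bash
python3 -m pendant '[[[0,0.02,-0.3],0,0],[[0,0,-0.7],0,0],[[0,0,-0.7],0,0],[[0,0,-0.7],0,0],[[0,0,-0.6],0,0],[[0,0,-0.3],0,0],[[0,0,0],0,0],[[0,0,0],0,0],[[0,0,0],0,0]]'
python3 - <<'E'
from h import *
im2,_=save('side','s12')
cv2.imwrite('pics/c18.png',cv2.resize(im2[130:220,240:320],None,fx=6,fy=6,interpolation=2)[:,:,::-1])
E
```

```text
time_s: 16.82
position: [0.4709, 0.221, 0.1711]
tool_rot: [[0.997, 0.002, 0.074], [-0.074, 0.0, 0.997], [0.002, -1.0, 0.001]]
ft_force: [0.5, 0.2, -1.6]
grip_width: 0.0125
```

View pics/c18.png

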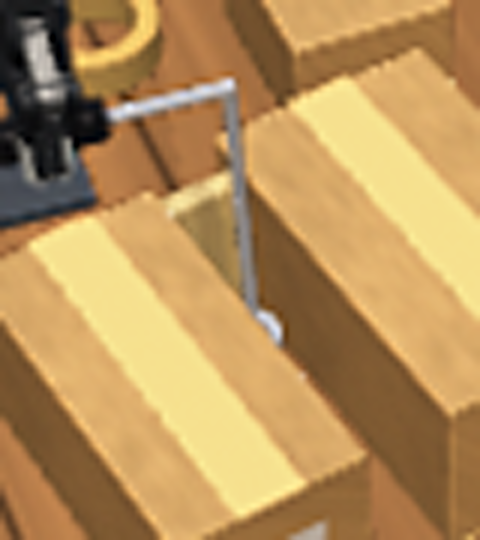

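```bash
python3 -m pendant '[[[-0.01,0,-0.3],0,0],[[0,0,-0.2],0,0],[[0,0,0],0,0],[[0,0,0],0,0]]'
python3 -m pendant '[[[0,0,-0.3],0,0],[[0,0,-0.28],0,0],[[0,0,0],0,0],[[0,0,0],0,0],[[0,0,0],0,0]]'
```

```text
time_s: 17.2
position: [0.4698, 0.2211, 0.1547]
tool_rot: [[0.997, -0.001, 0.074], [-0.074, -0.0, 0.997], [-0.001, -1.0, -0.0]]
ft_force: [0.7, 0.1, -1.9]
grip_width: 0.0124
time_s: 17.62
position: [0.4701, 0.2212, 0.1377]
tool_rot: [[0.997, -0.0, 0.074], [-0.074, -0.0, 0.997], [-0.0, -1.0, -0.0]]
ft_force: [0.3, 0.8, -1.7]
grip_width: 0.0128
```

```bash
python3 -m pendant '[[[0.03,-0.2,0],0,0],[[0.05,-0.4,0],0,0],[[0.06,-0.4,0],0,0],[[0.05,-0.4,0],0,0],[[0.06,-0.4,0],0,0],[[0.05,-0.4,0],0,0],[[0.06,-0.4,0],0,0],[[0.05,-0.4,0],0,0],[[0.06,-0.4,0],0,0],[[0.05,-0.4,0],0,0],[[0.06,-0.4,0],0,0],[[0.05,-0.4,0],0,0]]'
python3 -m pendant '[[[0.05,-0.4,0],0,0],[[0.05,-0.4,0],0,0],[[0.05,-0.4,0],0,0],[[0.05,-0.4,0],0,0],[[0,-0.4,0],0,0],[[0,-0.4,0],0,0],[[-0.1,-0.4,0],0,0],[[-0.1,-0.3,0],0,0],[[0,-0.1,0],0,0],[[0,0,0],0,0],[[0,0.06,0],0,0],[[0,0,0],0,0]]'
python3 - <<'E'
from h import *
im2,_=save('side','s13')
cv2.imwrite('pics/c19.png',cv2.resize(im2[100:300,220:380],None,fx=3,fy=3,interpolation=2)[:,:,::-1])
E
```

```text
time_s: 18.62
position: [0.4891, 0.0819, 0.1377]
tool_rot: [[0.997, 0.0, 0.074], [-0.074, -0.0, 0.997], [0.0, -1.0, -0.0]]
ft_force: [0.3, 0.1, -0.4]
grip_width: 0.0124
time_s: 19.62
position: [0.4889, -0.0105, 0.1377]
tool_rot: [[0.997, -0.0, 0.073], [-0.073, 0.0, 0.997], [-0.0, -1.0, 0.0]]
ft_force: [-0.6, 0.2, -1.3]
grip_width: 0.0128
```

View pics/c19.png

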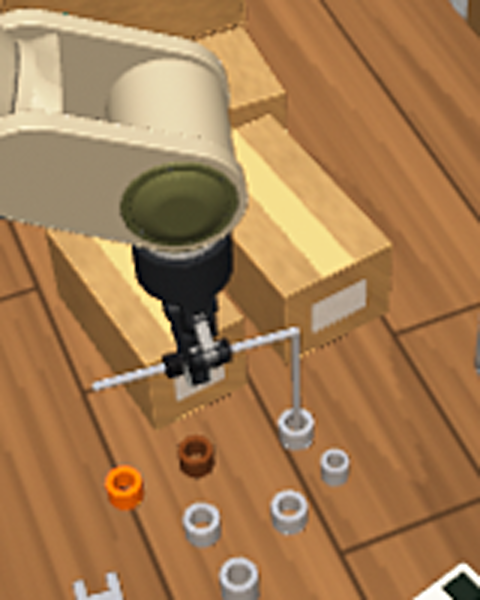

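```bash
python3 -m pendant '[[[-0.3,-0.1,0],0,0],[[-0.3,-0.1,0],0,0],[[-0.3,-0.1,0],0,0],[[-0.15,0,0],0,0],[[0.04,0,0],0,0],[[0,0,0],0,0],[[0,0,0.3],0,0],[[0,0,0.6],0,0],[[0,0,0.9],0,0],[[0,0,0.9],0,0],[[0,0,0.9],0,0],[[0,0,0.9],0,0]]'
python3 -m pendant '[[[0,0.4,0.1],0,0],[[0,0.85,0],0,0],[[0,0.85,0],0,0],[[0,0.85,0],0,0],[[0,0.85,0],0,0],[[0,0.85,0],0,0],[[0,0.85,0],0,0],[[0,0.85,0],0,0],[[0,0.85,0],0,0],[[0,0.85,0],0,0],[[0,0,0],0,0],[[0,0,0],0,0]]'
```

```text
time_s: 20.67
position: [0.4587, -0.0199, 0.2741]
tool_rot: [[0.997, 0.0, 0.073], [-0.073, -0.0, 0.997], [0.0, -1.0, -0.0]]
ft_force: [1.4, 0.0, -2.0]
grip_width: 0.0128
time_s: 21.67
position: [0.4586, 0.2225, 0.2754]
tool_rot: [[0.997, -0.0, 0.071], [-0.071, -0.0, 0.997], [-0.0, -1.0, -0.0]]
ft_force: [0.6, -0.8, -1.3]
grip_width: 0.0126
```

```bash
python3 -m pendant '[[[0,0.8,0],0,0],[[0,0.8,0],0,0],[[0,0.8,0],0,0],[[0,0.8,0],0,0],[[0,0.8,0],0,0],[[-0.08,0.8,0],0,0],[[0,0.8,0],0,0],[[0,0.09,0],0,0],[[0,0,0],0,0],[[0,0,0],0,0],[[0,0,0],0,0]]'
python3 - <<'E'
from h import *
im,_=save('wrist','w3'); save('side','s14')
E
```

```text
time_s: 22.58
position: [0.4566, 0.391, 0.2758]
tool_rot: [[0.997, 0.0, 0.075], [-0.075, -0.0, 0.997], [0.0, -1.0, -0.0]]
ft_force: [-0.1, -0.0, -1.4]
grip_width: 0.0127
```

View pics/w3.png

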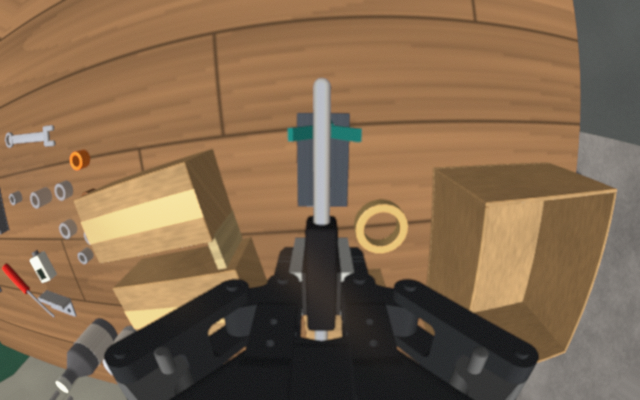

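```bash
python3 -m pendant '[[[0,0.07,-0.4],0,0],[[0,0,-0.6],0,0],[[0,0,-0.6],0,0],[[0,0,-0.6],0,0],[[0,0,-0.6],0,0],[[0,0,-0.5],0,0],[[0,0,-0.4],0,0],[[0,0,0],0,0],[[0,0,0],0,0],[[0,0,-0.2],0,0],[[0,0,0],0,0],[[0,0,0],0,0]]'
```

```text
time_s: 23.68
position: [0.4563, 0.3942, 0.1591]
tool_rot: [[0.997, 0.0, 0.074], [-0.074, 0.0, 0.997], [0.0, -1.0, 0.0]]
ft_force: [-0.2, 0.5, -0.9]
grip_width: 0.0124
```

```bash
python3 -m pendant '[[[0,-0.03,-0.1],0,0],[[0,0,-0.1],0,0],[[0,0,-0.03],0,0],[[0,0,0],0,0],[[0,0,0],0,0]]'
```

```text
time_s: 24.1
position: [0.4564, 0.393, 0.1523]
tool_rot: [[0.997, 0.001, 0.074], [-0.074, -0.0, 0.997], [0.001, -1.0, -0.0]]
ft_force: [-1.6, -3.3, 5.1]
grip_width: 0.0126
```

```bash
python3 -m pendant '[[[0,0,0],0,0.5],[[0,0,0],0,0.8],[[0,0,0],0,0.8],[[0,0,0],0,0.8],[[0,0,0.4],0,0.8],[[0,0,0.7],0,0.8],[[0,0,0.8],0,0.8],[[0,0,0.8],0,0.8],[[0,0,0.8],0,0.8],[[0,0,0],0,0.8],[[0,0,0],0,0.8]]'
python3 - <<'E'
from h import *
im,_=save('wrist','w4'); s,_=save('side','s15');t,_=save('top','t4')
cv2.imwrite('pics/c20.png',np.hstack([cv2.resize(s[80:180,180:280],(400,400),interpolation=2),cv2.resize(t[160:260,260:460],None,fx=2,fy=4)])[:,:,::-1])
E
```

```text
time_s: 25.02
position: [0.4564, 0.3936, 0.2577]
tool_rot: [[0.997, 0.002, 0.073], [-0.073, 0.001, 0.997], [0.002, -1.0, 0.001]]
ft_force: [-0.7, 0.0, -0.6]
grip_width: 0.0683
```

View pics/c20.png

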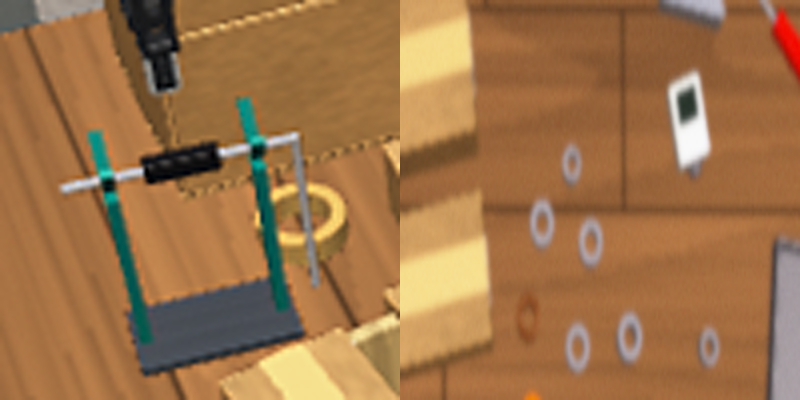

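View pics/w4.png

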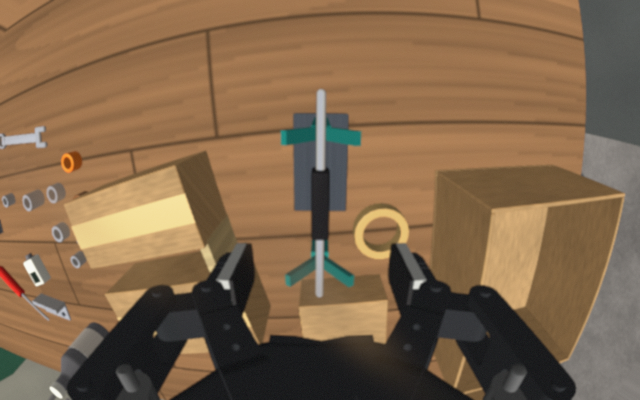

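View pics/t4.png

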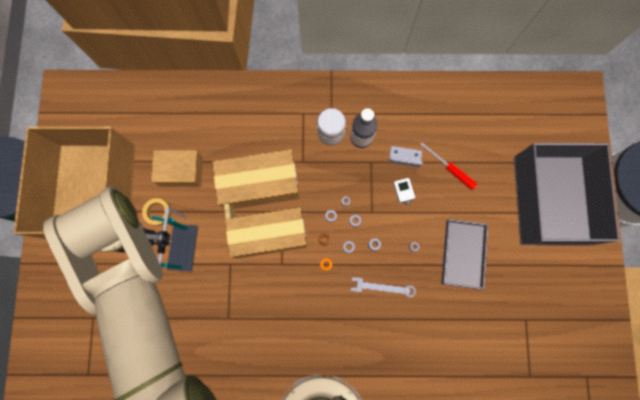

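```bash
cat >> h.py <<'E'
def rings(im,box=(310,190,430,260)):
    x0,y0,x1,y1=box; s=im[y0:y1,x0:x1].astype(int)
    m=((s.max(2)-s.min(2))<45)&(s.sum(2)>330)|((s[:,:,2]-s[:,:,0])>-5)&(s.sum(2)>280)
    n,l,st,ce=cv2.connectedComponentsWithStats(m.astype(np.uint8),connectivity=8)
    out=[]
    for i in range(1,n):
        if st[i,4]<15: continue
        x,y,w,h=st[i,:4]; c=(x0+x+(w-1)/2,y0+y+(h-1)/2)
        out.append((c,(x0+ce[i][0],y0+ce[i][1]),w,h,st[i,4]))
    return out
E
python3 - <<'E'
from h import *
im=cv2.imread('pics/t4.png')[:,:,::-1]
for c,g,w,h,a in rings(im): print(np.round(c,1),np.round(g,1),w,h,a,onz('top',g,.024).round(4))
E
```

```text
[404.5 196.5] [404.8 195.4] 20 14 207 [ 0.6072 -0.2358  0.024 ]
[345.  200.5] [345.2 200.8] 9 10 60 [ 0.5913 -0.0669  0.024 ]
[330.5 215.5] [330.5 215.4] 12 12 94 [ 0.5494 -0.0252  0.024 ]
[355.  220.5] [355.  220.3] 11 12 82 [ 0.5357 -0.0939  0.024 ]
[374. 244.] [374.2 243.9] 13 13 102 [ 0.4697 -0.1466  0.024 ]
[348.5 246.5] [348.3 246.6] 12 12 86 [ 0.462  -0.0745  0.024 ]
[414.  246.5] [414.1 246.4] 9 10 58 [ 0.4632 -0.2571  0.024 ]
```

```bash
python3 -m pendant '[[[0.1,-0.8,0],0,0.6],[[0.2,-0.85,0],0,0.6],[[0.2,-0.85,0],0,0.6],[[0.2,-0.85,0],0,0.6],[[0.2,-0.85,0],0,0.6],[[0.2,-0.85,0],0,0.6],[[0.2,-0.85,0],0,0.6],[[0.2,-0.85,0],0,0.6],[[0.2,-0.85,0],0,0.6],[[0.2,-0.85,0],0,0.6],[[0.2,-0.85,0],0,0.6],[[0.2,-0.85,0],0,0.6]]' 40
python3 -m pendant '[[[0.2,-0.85,0],0,0.6],[[0.2,-0.85,0],0,0.6],[[0.2,-0.85,0],0,0.6],[[0.2,-0.85,0],0,0.6],[[0.19,-0.4,0],0,0.6],[[0,0,-0.7],0,0.6],[[0,0,-0.7],0,0.6],[[0,0,-0.7],0,0.6],[[0,0,-0.7],0,0.6],[[0,0,-0.7],0,0.6],[[0,0,0],0,0.6],[[0,0,0],0,0.6]]'
python3 - <<'E'
from h import *
im,_=save('wrist','w5')
E
```

```text
time_s: 26.17
position: [0.525, 0.0876, 0.2558]
tool_rot: [[0.997, -0.002, 0.074], [-0.074, 0.0, 0.997], [-0.002, -1.0, 0.0]]
ft_force: [0.7, 0.8, -0.6]
grip_width: 0.0511
time_s: 27.17
position: [0.5546, -0.0247, 0.1511]
tool_rot: [[0.997, -0.003, 0.073], [-0.073, 0.001, 0.997], [-0.003, -1.0, 0.001]]
ft_force: [-0.5, 0.1, 0.5]
grip_width: 0.0515
```

View pics/w5.png

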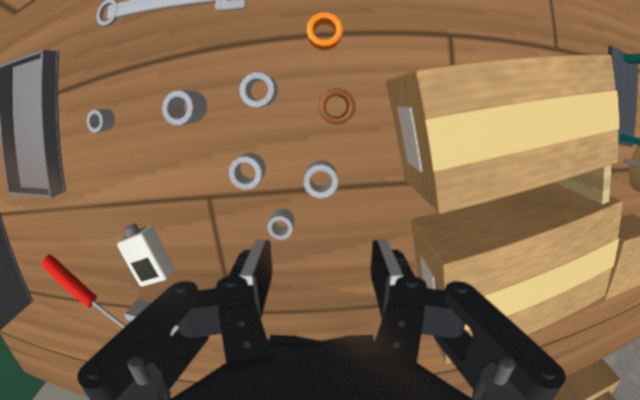

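Run:
```python
from h import *
for px in [(320.5,180),(246,171),(257,90),(280,224),(178,107)]: print(px,wonz(px,.024).round(4))
```

```text
(320.5, 180) [ 0.549  -0.0254  0.024 ]
(246, 171) [ 0.5353 -0.0926  0.024 ]
(257, 90) [ 0.4636 -0.0746  0.024 ]
(280, 224) [ 0.5891 -0.067   0.024 ]
(178, 107) [ 0.4683 -0.152   0.024 ]
```

```bash
python3 -m pendant '[[[-0.19,-0.02,-0.6],0,0.6],[[0,0,-0.8],0,0.6],[[0,0,-0.8],0,0.6],[[0,0,-0.8],0,0.6],[[0,0,-0.8],0,0.6],[[0,0,-0.6],0,0.6],[[0,0,-0.25],0,0.6],[[0,0,0],0,0.6],[[0,0,-0.2],0,0.6],[[0,0,0],0,0.6],[[0,0,0],0,0.6]]' 40
python3 -m pendant '[[[0,0,0],0,0],[[0,0,0],0,0],[[0,0,0],0,0],[[0,0,0],0,0],[[0,0,0],0,0]]'
```

```text
time_s: 28.13
position: [0.5498, -0.0258, 0.0073]
tool_rot: [[0.997, 0.002, 0.074], [-0.074, -0.0, 0.997], [0.002, -1.0, -0.0]]
ft_force: [-0.9, 0.8, -0.7]
grip_width: 0.0515
time_s: 28.55
position: [0.5497, -0.0259, 0.0073]
tool_rot: [[0.997, 0.002, 0.074], [-0.074, -0.0, 0.997], [0.002, -1.0, -0.0]]
ft_force: [-0.5, 0.7, 5.8]
grip_width: 0.0298
```

```bash
python3 -m pendant '[[[0,0,0.4],0,0],[[0,0,0.8],0,0],[[0,0,0.9],0,0],[[0,0,0.9],0,0],[[0,-0.2,0.5],0,0],[[-0.1,-0.6,0],0,0],[[-0.2,-0.9,0],0,0],[[-0.2,-0.9,0],0,0],[[-0.2,-0.9,0],0,0],[[-0.2,-0.9,0],0,0],[[-0.2,-0.9,0],0,0],[[-0.2,-0.9,0],0,0]]'
python3 -m pendant '[[[-0.2,-0.9,0],0,0],[[-0.2,-0.9,0],0,0],[[-0.2,-0.9,0],0,0],[[-0.2,-0.9,0],0,0],[[0,-0.9,0],0,0],[[0,-0.9,0],0,0],[[0,-0.6,0],0,0],[[0,0,0],0,0],[[0,0,0],0,0]]'
python3 - <<'E'
from h import *
im,_=save('top','t5'); save('side','s16')
E
```

```text
time_s: 29.55
position: [0.5097, -0.213, 0.1117]
tool_rot: [[0.997, 0.0, 0.074], [-0.074, -0.0, 0.997], [0.0, -1.0, -0.0]]
ft_force: [0.1, 0.4, -0.8]
grip_width: 0.03
time_s: 30.3
position: [0.4859, -0.3922, 0.1112]
tool_rot: [[0.997, -0.0, 0.075], [-0.075, 0.0, 0.997], [-0.0, -1.0, 0.0]]
ft_force: [-1.4, 0.1, -1.3]
grip_width: 0.0299
```

View pics/s16.png

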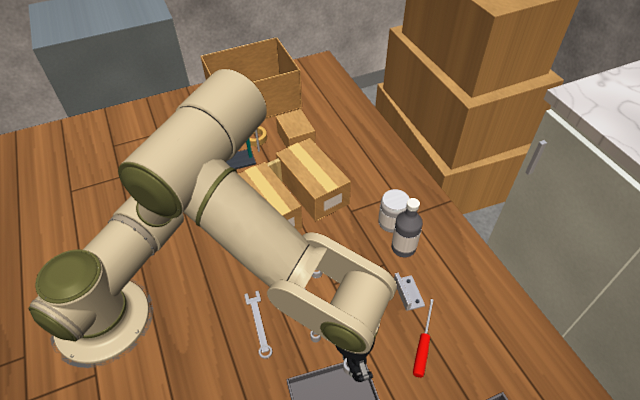

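```bash
python3 -m pendant '[[[0.2,-0.33,0],0,0],[[0,0,-0.6],0,0],[[0,0,-0.7],0,0],[[0,0,-0.7],0,0],[[0,0,-0.7],0,0],[[0,0,-0.4],0,0],[[0,0,-0.15],0,0],[[0,0,0],0,0],[[0,0,0],0,0]]'
python3 -m pendant '[[[0,0,0],0,0.3],[[0,0,0],0,0.55],[[0,0,0],0,0.55],[[0,0,0],0,0.55],[[0,0,0.4],0,0.55],[[0,0,0.7],0,0.55],[[0,0,0.9],0,0.55],[[0,0,0.9],0,0.55],[[0,0,0.4],0,0.55]]'
python3 - <<'E'
from h import *
im,_=save('wrist','w6')
E
```

```text
time_s: 31.15
position: [0.4927, -0.4017, 0.0148]
tool_rot: [[0.997, 0.001, 0.073], [-0.073, -0.001, 0.997], [0.001, -1.0, -0.001]]
ft_force: [-0.2, 0.0, -0.7]
grip_width: 0.0303
time_s: 31.9
position: [0.493, -0.4026, 0.1177]
tool_rot: [[0.997, 0.004, 0.074], [-0.074, -0.005, 0.997], [0.004, -1.0, -0.004]]
ft_force: [0.3, -0.1, 0.7]
grip_width: 0.0468
```

View pics/w6.png

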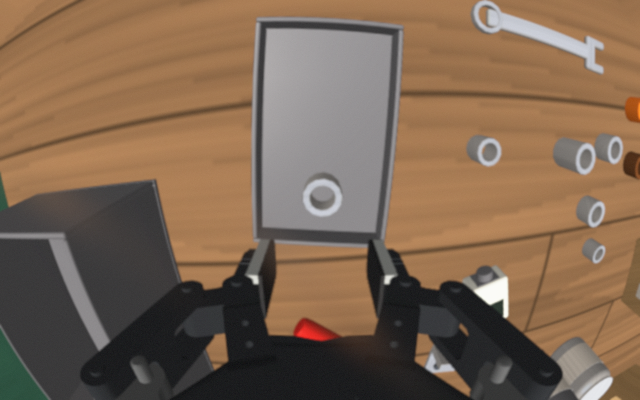

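```bash
python3 -m pendant '[[[0.1,0.6,0.2],0,0.6],[[0.1,0.9,0],0,0.6],[[0.15,0.9,0],0,0.6],[[0.15,0.9,0],0,0.6],[[0.15,0.9,0],0,0.6],[[0.15,0.9,0],0,0.6],[[0.15,0.9,0],0,0.6],[[0.15,0.9,0],0,0.6],[[0.15,0.9,0],0,0.6],[[0.15,0.9,0],0,0.6],[[0,0.9,0],0,0.6],[[0,0.7,0],0,0.6]]'
python3 -m pendant '[[[0,0,0],0,0.6],[[0,0,0],0,0.6],[[0,0,0],0,0.6]]'
python3 - <<'E'
from h import *
im,_=save('wrist','w7')
E
```

```text
time_s: 32.95
position: [0.5335, -0.0899, 0.1184]
tool_rot: [[0.997, -0.001, 0.073], [-0.073, 0.001, 0.997], [-0.001, -1.0, 0.001]]
ft_force: [0.5, -0.0, -0.4]
grip_width: 0.051
time_s: 33.2
position: [0.534, -0.0927, 0.1187]
tool_rot: [[0.997, -0.0, 0.073], [-0.073, -0.0, 0.997], [-0.0, -1.0, -0.0]]
ft_force: [-0.1, -0.1, 0.3]
grip_width: 0.0512
```

View pics/w7.png

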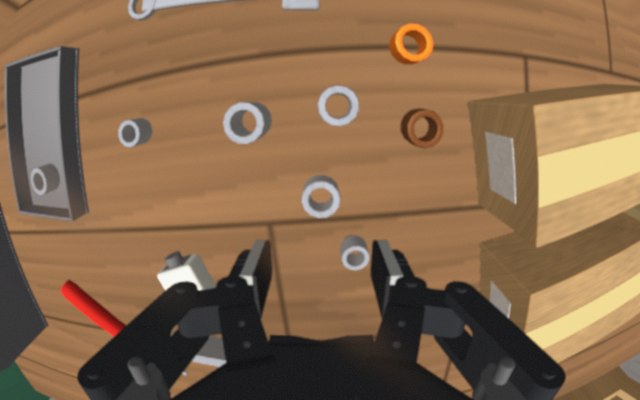

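```bash
python3 -m pendant '[[[0.05,0,-0.6],0,0.6],[[0,0,-0.8],0,0.6],[[0,0,-0.8],0,0.6],[[0,0,-0.8],0,0.6],[[0,0,-0.5],0,0.6],[[0,0,-0.2],0,0.6],[[0,0,0],0,0.6],[[0,0,0],0,0.6],[[0,0,0],0,0],[[0,0,0],0,0],[[0,0,0],0,0],[[0,0,0],0,0]]' 40
python3 -m pendant '[[[0,0,0],0,0],[[0,0,0.4],0,0],[[0,0,0.8],0,0],[[0,0,0.9],0,0],[[0,0,0.9],0,0],[[0,0,0.6],0,0]]'
```

```text
time_s: 34.25
position: [0.5364, -0.093, 0.0092]
tool_rot: [[0.997, 0.002, 0.073], [-0.073, -0.001, 0.997], [0.002, -1.0, -0.001]]
ft_force: [-1.2, 0.0, 7.2]
grip_width: 0.0304
time_s: 34.75
position: [0.5363, -0.0928, 0.1189]
tool_rot: [[0.997, 0.003, 0.074], [-0.074, -0.001, 0.997], [0.003, -1.0, -0.001]]
ft_force: [-0.0, -1.1, -0.3]
grip_width: 0.0304
```

```bash
python3 -m pendant '[[[-0.2,-0.6,0],0,0],[[-0.3,-0.9,0],0,0],[[-0.3,-0.9,0],0,0],[[-0.3,-0.9,0],0,0],[[-0.3,-0.9,0],0,0],[[-0.3,-0.9,0],0,0],[[-0.3,-0.9,0],0,0],[[-0.3,-0.9,0],0,0],[[-0.3,-0.9,0],0,0],[[-0.3,-0.9,0],0,0],[[-0.24,-0.9,0],0,0],[[0,-0.53,0],0,0]]'
python3 -m pendant '[[[0,0,0],0,0],[[0,0,0],0,0],[[0,0,0],0,0]]'
```

```text
time_s: 35.75
position: [0.4402, -0.3992, 0.1165]
tool_rot: [[0.997, 0.0, 0.076], [-0.076, -0.001, 0.997], [0.0, -1.0, -0.001]]
ft_force: [0.6, -0.1, -0.7]
grip_width: 0.0309
time_s: 36.0
position: [0.4416, -0.3955, 0.116]
tool_rot: [[0.997, -0.0, 0.073], [-0.073, 0.0, 0.997], [-0.0, -1.0, 0.0]]
ft_force: [-0.6, 0.2, 0.8]
grip_width: 0.0305
```

Down 101 mm, release, rise.

```bash
python3 -m pendant '[[[0,0,-0.5],0,0],[[0,0,-0.8],0,0],[[0,0,-0.8],0,0],[[0,0,-0.7],0,0],[[0,0,-0.4],0,0],[[0,0,-0.18],0,0],[[0,0,0],0,0],[[0,0,0],0,0]]'
python3 -m pendant '[[[0,0,0],0,0.3],[[0,0,0],0,0.55],[[0,0,0],0,0.55],[[0,0,0],0,0.55],[[0,0,0.4],0,0.55],[[0,0,0.7],0,0.55],[[0,0,0.9],0,0.55],[[0,0,0.9],0,0.55],[[0,0,0.5],0,0.6],[[0,0,0],0,0.6]]'
python3 - <<'E'
from h import *
im,_=save('wrist','w8');im,_=save('top','t6')
for c,g,w,h,a in rings(im): print(np.round(g,1),w,h,a,onz('top',g,.024).round(4))
E
```

```text
time_s: 36.67
position: [0.442, -0.3958, 0.015]
tool_rot: [[0.997, 0.0, 0.072], [-0.072, -0.0, 0.997], [0.0, -1.0, -0.0]]
ft_force: [-0.5, 0.7, -0.5]
grip_width: 0.0306
time_s: 37.5
position: [0.4425, -0.3977, 0.1202]
tool_rot: [[0.997, 0.004, 0.074], [-0.074, -0.005, 0.997], [0.004, -1.0, -0.005]]
ft_force: [0.5, -0.2, 0.4]
grip_width: 0.0512
[404.8 195.3] 20 13 206 [ 0.6075 -0.2356  0.024 ]
[345.3 200.6] 9 10 60 [ 0.5916 -0.067   0.024 ]
[347.9 245.9] 12 12 79 [ 0.4641 -0.0736  0.024 ]
[414.2 246.5] 9 10 57 [ 0.4628 -0.2574  0.024 ]
```

View pics/w8.png

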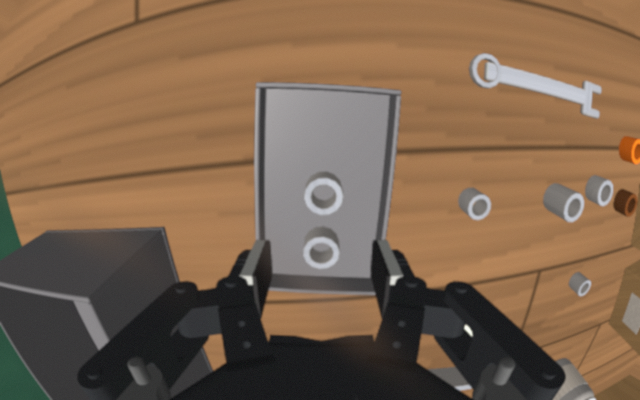

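View pics/t6.png

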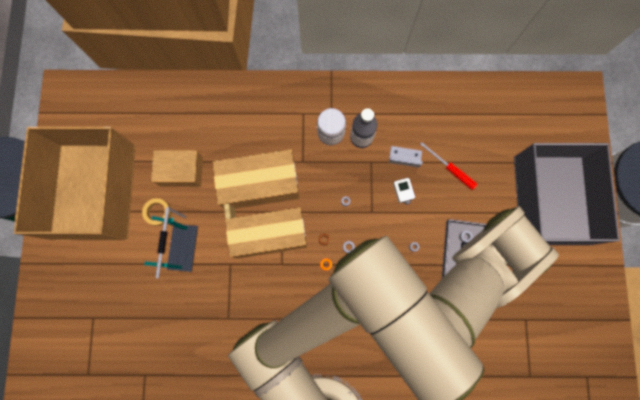

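```bash
python3 -m pendant '[[[0.05,0.6,0],0,0.6],[[0.05,0.9,0],0,0.6],[[0.05,0.9,0],0,0.6],[[0.05,0.9,0],0,0.6],[[0.05,0.9,0],0,0.6],[[0.05,0.9,0],0,0.6],[[0.1,0.9,0],0,0.6],[[0.1,0.9,0],0,0.6],[[0.1,0.9,0],0,0.6],[[0.1,0.9,0],0,0.6],[[0,0.9,0],0,0.6],[[0,0.9,0],0,0.6]]'
python3 -m pendant '[[[0,0.27,0],0,0.6],[[0,0,0],0,0.6],[[0,0,0],0,0.6],[[0,0,0],0,0.6]]'
python3 - <<'E'
from h import *
im,_=save('wrist','w9')
E
```

```text
time_s: 38.6
position: [0.4618, -0.08, 0.1152]
tool_rot: [[0.997, -0.002, 0.074], [-0.074, 0.001, 0.997], [-0.002, -1.0, 0.001]]
ft_force: [0.3, 0.1, 0.2]
grip_width: 0.0512
time_s: 38.93
position: [0.4626, -0.0745, 0.1161]
tool_rot: [[0.997, -0.0, 0.074], [-0.074, -0.0, 0.997], [-0.0, -1.0, -0.0]]
ft_force: [0.1, 0.3, -0.4]
grip_width: 0.0511
```

View pics/w9.png

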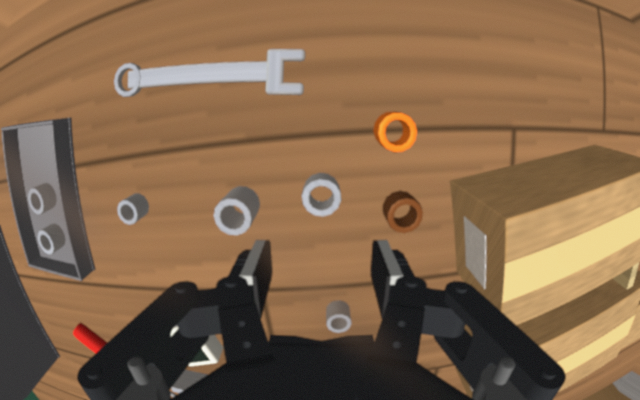

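```bash
python3 -c "
from h import *
for p in [(321,195),(236,216),(403,213)]: print(wonz(p,.024 if p[0]!=236 else .038).round(4))"
python3 -m pendant '[[[0,0,-0.6],0,0.52],[[0,0,-0.8],0,0.52],[[0,0,-0.8],0,0.52],[[0,0,0],0,0.52]]' 40
```

```text
[ 0.4594 -0.0748  0.024 ]
[ 0.4673 -0.1422  0.038 ]
[ 0.48   -0.0082  0.024 ]
time_s: 39.32
position: [0.4607, -0.0738, 0.0472]
tool_rot: [[0.997, -0.006, 0.075], [-0.075, 0.003, 0.997], [-0.006, -1.0, 0.002]]
ft_force: [-0.5, -0.1, -0.7]
grip_width: 0.0444
```

```bash
python3 -m pendant '[[[0,-0.02,-0.6],0,0.52],[[0,0,-0.5],0,0.52],[[0,0,-0.13],0,0.52],[[0,0,0],0,0.52],[[0,0,0],0,0.52],[[0,0,0],0,0],[[0,0,0],0,0],[[0,0,0],0,0],[[0,0,0],0,0],[[0,0,0],0,0]]' 40
python3 -m pendant '[[[0,0,0.4],0,0],[[0,0,0.8],0,0],[[0,0,0.9],0,0],[[0,0,0.9],0,0],[[0,0,0.6],0,0]]'
```

```text
time_s: 40.15
position: [0.4631, -0.0744, 0.0149]
tool_rot: [[0.997, 0.002, 0.073], [-0.073, -0.001, 0.997], [0.002, -1.0, -0.001]]
ft_force: [-1.3, -0.2, 6.4]
grip_width: 0.0303
time_s: 40.57
position: [0.463, -0.0742, 0.1247]
tool_rot: [[0.997, 0.003, 0.073], [-0.073, -0.001, 0.997], [0.003, -1.0, -0.001]]
ft_force: [0.5, 0.4, -0.1]
grip_width: 0.0298
```

```bash
python3 -m pendant '[[[-0.2,-0.6,0],0,0],[[-0.2,-0.9,0],0,0],[[-0.2,-0.9,0],0,0],[[-0.2,-0.9,0],0,0],[[-0.2,-0.9,0],0,0],[[-0.2,-0.9,0],0,0],[[-0.2,-0.9,0],0,0],[[-0.2,-0.9,0],0,0],[[-0.2,-0.9,0],0,0],[[-0.2,-0.9,0],0,0],[[-0.2,-0.9,0],0,0],[[-0.16,-0.9,0],0,0]]'
python3 -m pendant '[[[0,-0.05,0],0,0],[[0,0,0],0,0],[[0,0,0],0,0],[[0,0,0],0,0]]'
python3 - <<'E'
from h import *
im,_=save('side','s17')
cv2.imwrite('pics/c21.png',cv2.resize(im[250:400,240:440],None,fx=3,fy=3)[:,:,::-1])
E
```

```text
time_s: 41.57
position: [0.3911, -0.3903, 0.1225]
tool_rot: [[0.997, 0.0, 0.074], [-0.074, -0.001, 0.997], [0.001, -1.0, -0.001]]
ft_force: [1.2, 0.9, -0.2]
grip_width: 0.0298
time_s: 41.9
position: [0.3919, -0.3894, 0.1219]
tool_rot: [[0.997, 0.0, 0.073], [-0.073, 0.0, 0.997], [0.0, -1.0, 0.0]]
ft_force: [-0.8, -0.0, 0.9]
grip_width: 0.0297
```

View pics/c21.png

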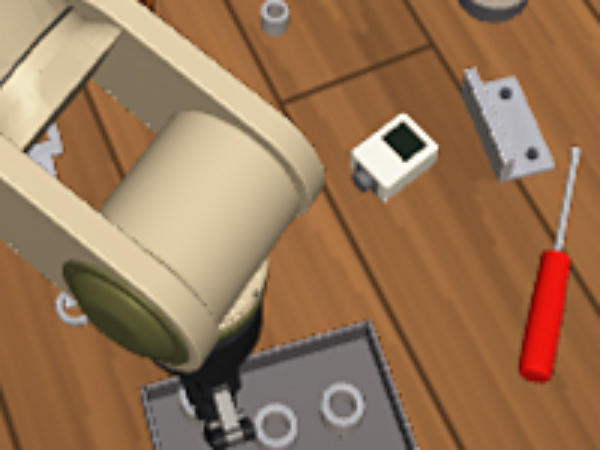

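```bash
python3 -m pendant '[[[0,0,-0.5],0,0],[[0,0,-0.8],0,0],[[0,0,-0.8],0,0],[[0,0,-0.7],0,0],[[0,0,-0.4],0,0],[[0,0,-0.2],0,0],[[0,0,0],0,0],[[0,0,0],0,0]]'
python3 -m pendant '[[[0,0,0],0,0.3],[[0,0,0],0,0.55],[[0,0,0],0,0.55],[[0,0,0],0,0.55],[[0,0,0.4],0,0.55],[[0,0,0.7],0,0.55],[[0,0,0.9],0,0.55],[[0,0,0.9],0,0.55],[[0,0,0.9],0,0.6],[[0,0,0],0,0.6]]'
python3 - <<'E'
from h import *
im,_=save('wrist','w10');im,_=save('top','t7')
cv2.imwrite('pics/c22.png',cv2.resize(im[130:270,300:500],None,fx=4,fy=4,interpolation=2)[:,:,::-1])
E
```

```text
time_s: 42.62
position: [0.3922, -0.3902, 0.0201]
tool_rot: [[0.997, 0.0, 0.073], [-0.073, -0.001, 0.997], [0.0, -1.0, -0.001]]
ft_force: [0.7, -0.5, -0.8]
grip_width: 0.0298
time_s: 43.45
position: [0.3929, -0.3923, 0.1387]
tool_rot: [[0.997, 0.005, 0.074], [-0.073, -0.008, 0.997], [0.006, -1.0, -0.007]]
ft_force: [-0.4, 0.3, 0.8]
grip_width: 0.0513
```

View pics/w10.png

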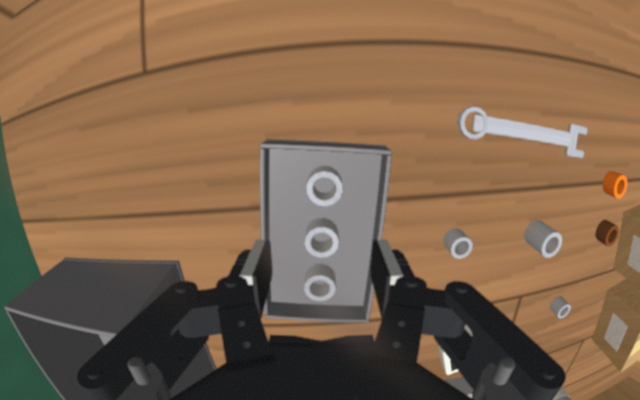

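View pics/c22.png

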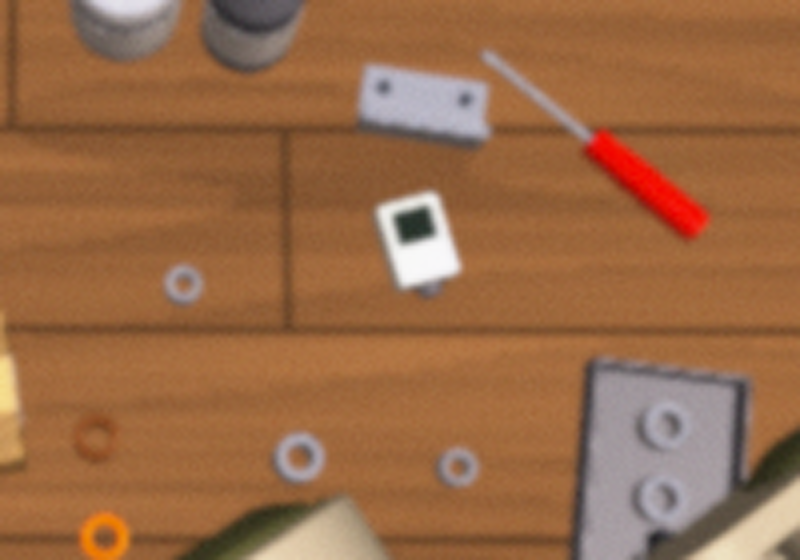

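```bash
python3 -m pendant '[[[0.3,0.2,0.6],0,0.75],[[0.7,0.5,0.7],0.3,0.75],[[0.7,0.5,0.7],0.4,0.75],[[0.7,0.5,0],0.4,0.75],[[0.7,0.5,0],0.4,0.75],[[0.7,0.5,0],0.4,0.75],[[0.7,0.5,0],0.4,0.75],[[0.6,0.5,0],0.5,0.75],[[0.6,0.5,0],0.5,0.75],[[0.6,0.5,0],0.5,0.75],[[0,0.5,0],0,0.75],[[0,0,0],0,0.75]]'
python3 -m pendant '[[[0,0,0],0,0.75],[[0,0,0],0,0.75],[[0,0,0],0,0.75]]'
python3 - <<'E'
from h import *
im,_=save('wrist','w11')
E
```

```text
time_s: 44.55
position: [0.5808, -0.2317, 0.1917]
tool_rot: [[0.966, -0.003, -0.257], [0.257, 0.002, 0.966], [-0.002, -1.0, 0.003]]
ft_force: [-0.1, 0.5, 0.7]
grip_width: 0.064
time_s: 44.8
position: [0.5801, -0.2354, 0.1933]
tool_rot: [[0.967, -0.001, -0.254], [0.254, 0.0, 0.967], [-0.0, -1.0, 0.0]]
ft_force: [-1.0, -0.8, -0.8]
grip_width: 0.0642
```

View pics/w11.png

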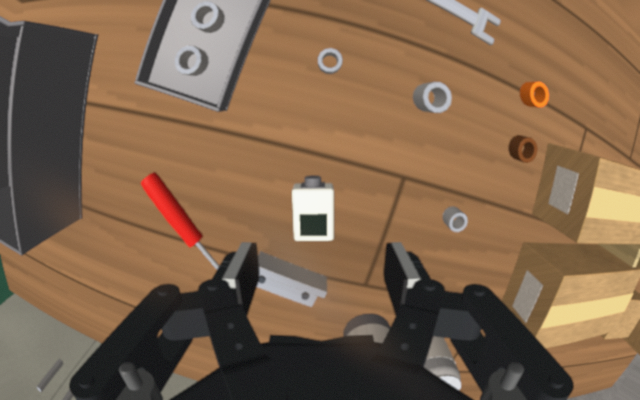

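Run:
```python
from h import *
im=cv2.imread('pics/w11.png');cv2.imwrite('pics/c23.png',cv2.resize(im[170:310,240:345],None,fx=5,fy=4.2,interpolation=2))
s=im[170:250,280:345].astype(int);m=((s.min(2)>185)).astype(np.uint8)
cs,_=cv2.findContours(m,0,2);c=max(cs,key=cv2.contourArea);print(cv2.minAreaRect(c), cv2.boundingRect(c))
```

```text
((32.0, 44.5), (51.0, 40.0), 90.0) (12, 19, 41, 52)
```

View pics/c23.png

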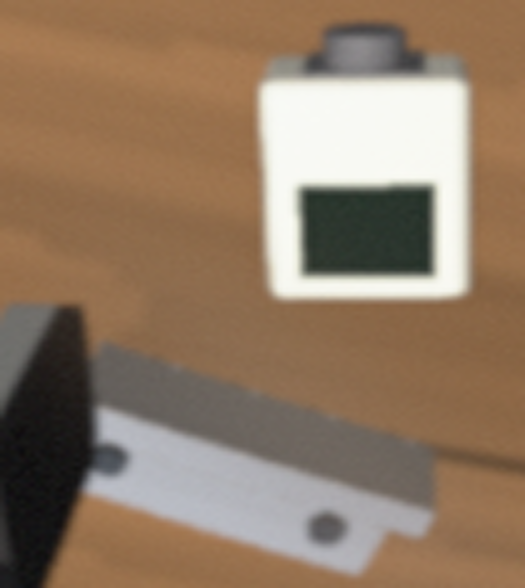

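Run:
```python
from h import *
f=lambda u,v:(240+u/5-.4,170+v/4.2-.38)
pos={'time_s':0,'position':[0.5801,-0.2354,0.1933],'tool_rot':env.observe()['tool_rot']}
def w(u,v,z): return wonz(f(u,v),z)[:2]*1000
a=w(105,345,0);b=w(432,447,0);print('stop foot',a,b,np.degrees(np.arctan2(*( (b-a)[::-1])))-90)
a=w(105,408,.036);b=w(432,513,.036);print('stop top',a,b,np.degrees(np.arctan2(*( (b-a)[::-1])))-90)
p=[w(*q,.028) for q in [(260,80),(470,80),(468,297),(270,297)]];print(np.round(p,1),np.mean(p,0))
d=(p[2]+p[3]-p[0]-p[1]);print(np.degrees(np.arctan2(d[1],d[0]))); d=p[1]-p[0];print(np.degrees(np.arctan2(d[1],d[0]))-90)
print(w(363,25,.015))
```

```text
stop foot [ 697.12866942 -282.32078005] [ 709.49933824 -195.3719847 ] -8.097431160288991
stop top [ 695.85992032 -276.02985465] [ 709.00206636 -196.00492841] -9.326188975705122
[[ 600.  -262.2]
 [ 588.9 -220.1]
 [ 645.9 -204.8]
 [ 657.1 -246.9]] [ 622.95619903 -233.49688293]
15.060648360923036
14.71247683037133
[ 584.16020886 -244.55033767]
```

```bash
python3 -m pendant '[[[0.5,0.03,0],0,0.75],[[0.7,0.03,0],0,0.75],[[0.23,0,-0.5],0,0.75],[[0,0,-0.9],0,0.75],[[0,0,-0.9],0,0.75],[[0,0,-0.9],0,0.75],[[0,0,-0.9],0,0.75],[[0,0,-0.6],0,0.75],[[0,0,0],0,0.75],[[0,0,0],0,0.75],[[0,0,0],0,0.75]]' 30
python3 - <<'E'
from h import *
im,_=save('side','s18')
cv2.imwrite('pics/c24.png',cv2.resize(im[220:360,320:460],None,fx=4,fy=4,interpolation=2)[:,:,::-1])
E
```

```text
time_s: 45.77
position: [0.6239, -0.2333, 0.0536]
tool_rot: [[0.967, 0.002, -0.255], [0.255, -0.001, 0.967], [0.001, -1.0, -0.001]]
ft_force: [-0.4, -0.6, 0.3]
grip_width: 0.0643
```

View pics/c24.png

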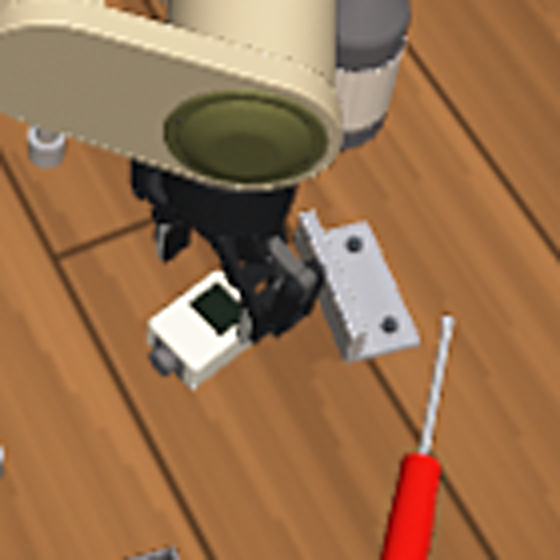

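```bash
python3 -m pendant '[[[0,0,-0.6],0,0.75],[[0,0,-0.6],0,0.75],[[0,0,-0.25],0,0.75],[[0,0,0],0,0.75],[[0,0,0],0,0.75],[[0,0,0],0,0],[[0,0,0],0,0],[[0,0,0],0,0],[[0,0,0],0,0],[[0,0,0],0,0]]' 30
```

```text
time_s: 46.65
position: [0.6243, -0.2331, 0.0106]
tool_rot: [[0.967, 0.002, -0.255], [0.255, -0.001, 0.967], [0.002, -1.0, -0.002]]
ft_force: [-0.5, 0.8, 6.6]
grip_width: 0.043
```

```bash
python3 -m pendant '[[[0,0,0.05],-0.5,0],[[0.1,0,0],-0.6,0],[[0.2,0,0],-0.6,0],[[0.2,0,0],-0.6,0],[[0.2,0,0],-0.6,0],[[0.2,0,0],-0.6,0],[[0.2,0,0],-0.6,0],[[0.2,0,0],-0.6,0],[[0.1,0,0],0,0],[[0,0,0],0,0],[[0,0,0],0,0]]'
python3 - <<'E'
from h import *
im,_=save('side','s19')
cv2.imwrite('pics/c25.png',cv2.resize(im[220:360,320:460],None,fx=4,fy=4,interpolation=2)[:,:,::-1])
im,_=save('top','t8')
cv2.imwrite('pics/c26.png',cv2.resize(im[130:230,360:460],None,fx=5,fy=5,interpolation=2)[:,:,::-1])
im,_=save('wrist','w12')
E
```

```text
time_s: 47.57
position: [0.6656, -0.2327, 0.0106]
tool_rot: [[0.989, 0.0, 0.15], [-0.15, -0.0, 0.989], [0.0, -1.0, -0.0]]
ft_force: [0.0, -0.1, 0.4]
grip_width: 0.0432
```

View pics/c25.png

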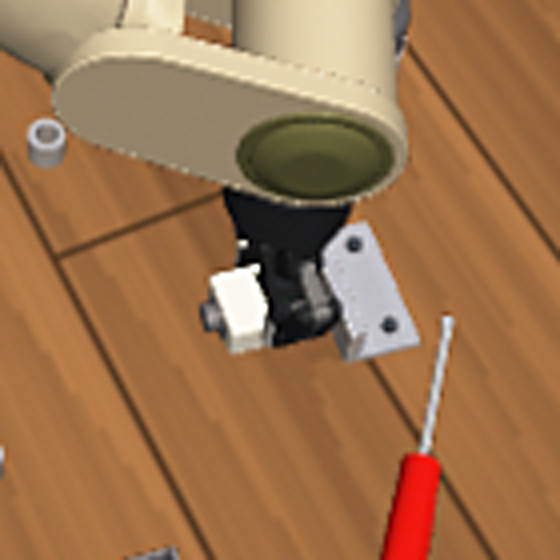

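View pics/w12.png

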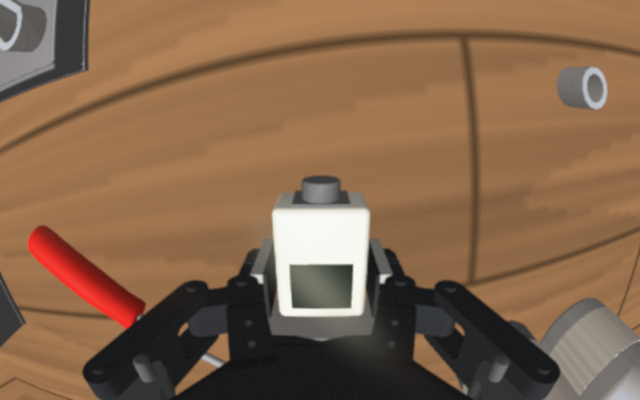

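```bash
python3 -m pendant '[[[0.1,-0.015,0],0,0],[[0.1,-0.015,0],0,0],[[0,0,0],0,0],[[0,0,0],0,0]]'
python3 -m pendant '[[[0.05,-0.008,0],0,0],[[0,0,0],0,0],[[0,0,0],0,0]]'
python3 -m pendant '[[[0.05,-0.008,0],0,0],[[0,0,0],0,0],[[0,0,0],0,0]]'
```

```text
time_s: 48.05
position: [0.672, -0.2338, 0.0106]
tool_rot: [[0.988, 0.001, 0.151], [-0.151, -0.0, 0.988], [0.001, -1.0, -0.0]]
ft_force: [0.9, -1.0, 0.1]
grip_width: 0.0429
time_s: 48.3
position: [0.6727, -0.2338, 0.0106]
tool_rot: [[0.988, -0.001, 0.152], [-0.152, 0.0, 0.988], [-0.001, -1.0, 0.0]]
ft_force: [-4.5, 0.4, 2.6]
grip_width: 0.0433
time_s: 48.55
position: [0.6727, -0.2338, 0.0106]
tool_rot: [[0.988, -0.005, 0.152], [-0.152, 0.001, 0.988], [-0.005, -1.0, 0.001]]
ft_force: [-12.2, 1.9, 7.6]
grip_width: 0.0434
```

```bash
python3 -m pendant '[[[-0.05,0.008,0],0,0],[[0,0,0],0,0],[[0,0,0],0,0.4],[[0,0,0],0,0.7],[[0,0,0],0,0.7],[[0,0,0],0,0.7],[[0,0,0.3],0,0.7],[[0,0,0.7],0,0.7],[[0,0,0.9],0,0.7],[[0,0,0.9],0,0.7],[[0,0,0],0,0.7],[[0,0,0],0,0.7]]'
python3 - <<'E'
from h import *
im,_=save('wrist','w13')
im,_=save('side','s20')
cv2.imwrite('pics/c27.png',cv2.resize(im[220:360,320:460],None,fx=4,fy=4,interpolation=2)[:,:,::-1])
E
```

```text
time_s: 49.55
position: [0.6739, -0.2342, 0.097]
tool_rot: [[0.988, 0.004, 0.151], [-0.151, -0.002, 0.988], [0.004, -1.0, -0.001]]
ft_force: [0.5, -0.6, -0.5]
grip_width: 0.0595
```

View pics/w13.png

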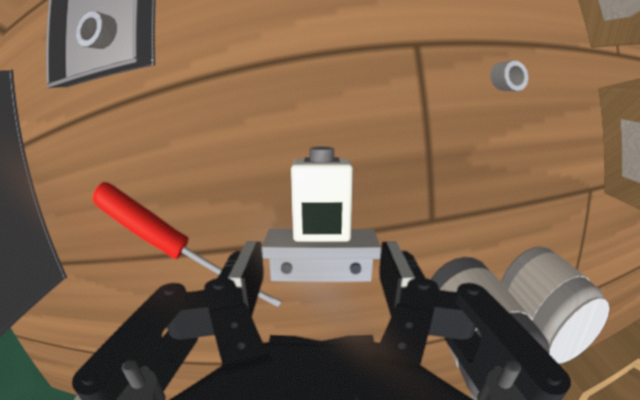

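View pics/c27.png

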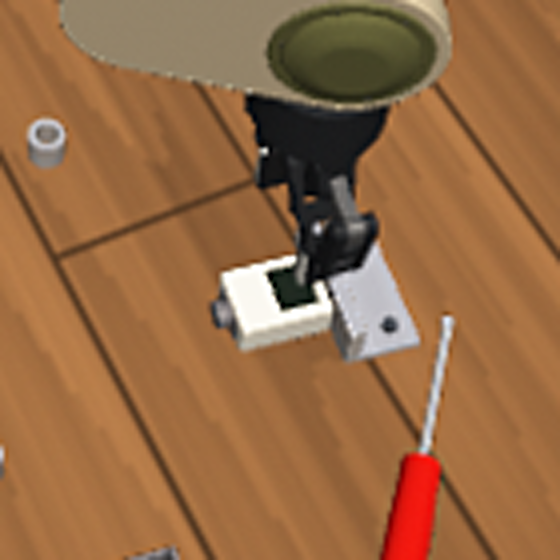

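```bash
python3 -c "
from h import *
print(wonz((321,148),.02),wonz((321,165),.028))"
python3 -m pendant '[[[-0.5,0.07,0],0,0],[[-0.7,0.1,0],0,0],[[-0.8,0.12,0],0,0],[[-0.7,0.11,0],0,0],[[0,0,0],0,0],[[0,0,0],0,0],[[0,0,-0.8],0,0],[[0,0,-0.9],0,0],[[0,0,-0.8],0,0],[[0,0,-0.4],0,0],[[0,0,0],0,0],[[0,0,0],0,0]]'
```

```text
[ 0.62975034 -0.22750591  0.02      ] [ 0.64026354 -0.22910987  0.028     ]
time_s: 50.65
position: [0.5927, -0.222, 0.0074]
tool_rot: [[0.988, -0.0, 0.151], [-0.151, 0.0, 0.988], [-0.0, -1.0, 0.0]]
ft_force: [0.0, -0.8, -0.3]
grip_width: 0.0002
```

```bash
python3 -m pendant '[[[0.3,-0.045,0],0,0],[[0.3,-0.045,0],0,0],[[0.1,-0.015,0],0,0],[[0,0,0],0,0],[[0,0,0],0,0]]'
python3 - <<'E'
from h import *
im,_=save('side','s21')
cv2.imwrite('pics/c28.png',cv2.resize(im[220:360,320:460],None,fx=4,fy=4,interpolation=2)[:,:,::-1])
im,_=save('wrist','w14')
E
```

```text
time_s: 51.07
position: [0.6133, -0.2251, 0.0083]
tool_rot: [[0.988, 0.001, 0.151], [-0.151, -0.001, 0.988], [0.001, -1.0, -0.0]]
ft_force: [-0.5, -0.0, -1.0]
grip_width: -0.0003
```

View pics/c28.png

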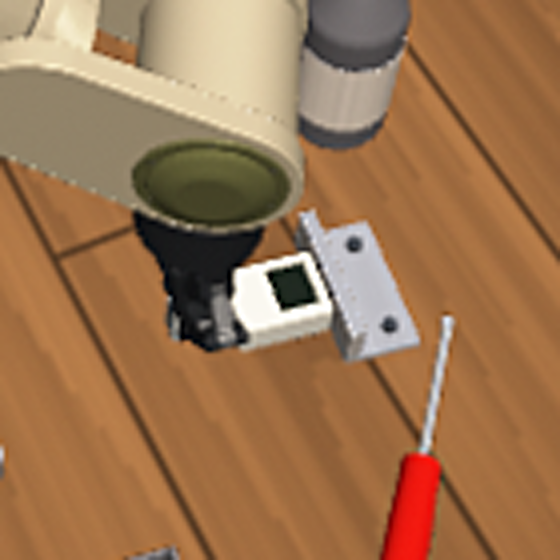

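View pics/w14.png

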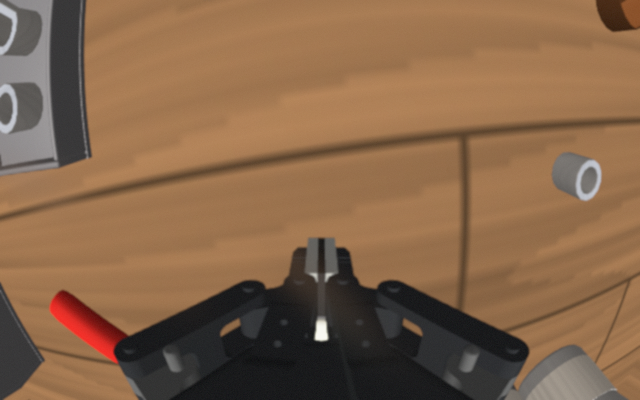

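```bash
python3 -m pendant '[[[0.1,-0.015,0],0,0],[[0.1,-0.015,0],0,0],[[0,0,0],0,0],[[0,0,0],0,0]]'
python3 -m pendant '[[[0.05,-0.007,0],0,0],[[0.05,-0.007,0],0,0],[[0,0,0],0,0],[[0,0,0],0,0]]'
python3 -m pendant '[[[0.05,-0.007,0],0,0],[[0.03,-0.004,0],0,0],[[0,0,0],0,0],[[0,0,0],0,0]]'
```

```text
time_s: 51.5
position: [0.6192, -0.2259, 0.0075]
tool_rot: [[0.988, 0.0, 0.152], [-0.152, -0.0, 0.988], [0.0, -1.0, -0.0]]
ft_force: [-0.4, 0.4, 0.1]
grip_width: 0.0002
time_s: 51.83
position: [0.622, -0.2263, 0.0075]
tool_rot: [[0.988, -0.001, 0.152], [-0.152, 0.0, 0.988], [-0.001, -1.0, 0.0]]
ft_force: [-1.2, -0.3, 0.5]
grip_width: 0.0002
time_s: 52.17
position: [0.6243, -0.2266, 0.0075]
tool_rot: [[0.988, -0.001, 0.152], [-0.152, 0.0, 0.988], [-0.001, -1.0, 0.0]]
ft_force: [-3.4, 1.2, 0.9]
grip_width: 0.0001
```

Plunger engaged, about 3.4 N. Pressing to full depth and holding.

```bash
python3 -m pendant '[[[0.07,-0.01,0],0,0],[[0.05,-0.007,0],0,0],[[0,0,0],0,0],[[0,0,0],0,0]]'
python3 -m pendant '[[[0.05,-0.007,0],0,0],[[0,0,0],0,0],[[0,0,0],0,0],[[0,0,0],0,0]]'
```

```text
time_s: 52.5
position: [0.6276, -0.227, 0.0074]
tool_rot: [[0.988, -0.002, 0.152], [-0.152, 0.001, 0.988], [-0.002, -1.0, 0.0]]
ft_force: [-6.9, 2.3, 2.0]
grip_width: 0.0002
time_s: 52.83
position: [0.6278, -0.2269, 0.0074]
tool_rot: [[0.988, -0.005, 0.151], [-0.151, 0.002, 0.988], [-0.005, -1.0, 0.001]]
ft_force: [-12.2, 2.9, 6.0]
grip_width: -0.0001
```

```bash
python3 -m pendant '[[[0,0,0],0,0],[[0,0,0],0,0],[[0,0,0],0,0],[[-0.3,0.045,0],0,0],[[-0.5,0.075,0],0,0],[[-0.5,0.075,0],0,0],[[0,0,0.8],0,0.2],[[0,0,0.9],0,0.2],[[0,0,0.9],0,0.2],[[0,0,0.9],0,0.2],[[0,0,0.9],0,0.2],[[0,0,0],0,0.2]]'
python3 - <<'E'
from h import *
im,_=save('wrist','w15')
E
```

```text
time_s: 53.83
position: [0.5932, -0.2228, 0.1456]
tool_rot: [[0.988, 0.01, 0.151], [-0.151, -0.006, 0.988], [0.011, -1.0, -0.004]]
ft_force: [0.0, -0.8, 0.1]
grip_width: 0.0169
```

View pics/w15.png

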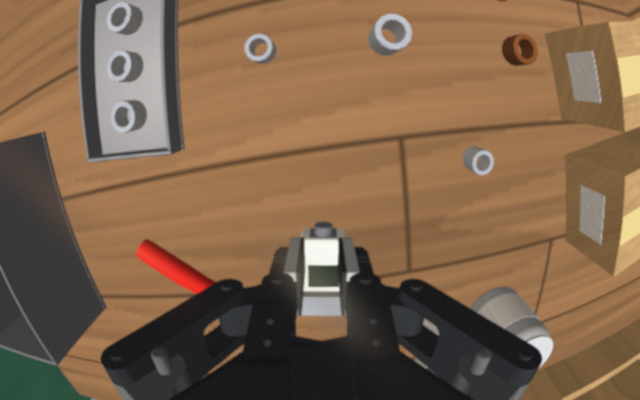

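```bash
python3 -m pendant '[[[-0.3,0,0.9],0,0.2],[[-0.6,0,0.9],0,0.2],[[-0.8,0,0.9],0,0.2],[[-0.8,0,0.9],0,0.2],[[-0.8,0,0.5],0,0.2],[[-0.8,0,0],0,0.2],[[-0.8,0,0],0,0.2],[[-0.8,0,0],0,0.2],[[-0.6,0,0],0,0.2],[[0,0,0],0,0.2],[[0,0,0],0,0.2],[[0,0,0],0,0.2]]'
python3 - <<'E'
from h import *
im,_=save('top','t9');s,_=save('side','s22');print(env.observe()['time_s'])
cv2.imwrite('pics/c29.png',cv2.resize(im[130:300,300:500],None,fx=4,fy=3.5,interpolation=2)[:,:,::-1])
E
```

```text
time_s: 54.88
position: [0.4023, -0.2218, 0.2622]
tool_rot: [[0.988, 0.0, 0.152], [-0.152, 0.0, 0.988], [0.0, -1.0, 0.0]]
ft_force: [0.5, 0.8, -0.4]
grip_width: 0.017
54.9833
```

View pics/t9.png

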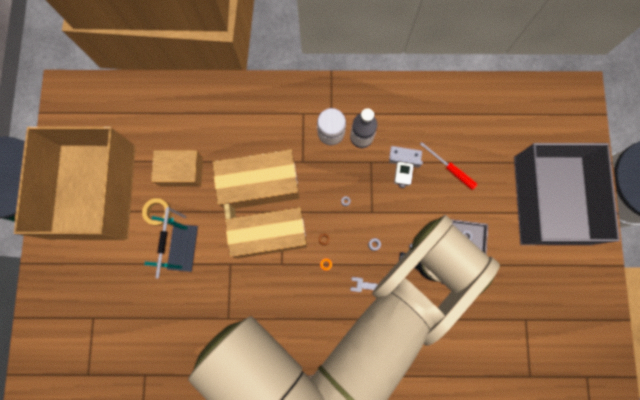

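View pics/s22.png

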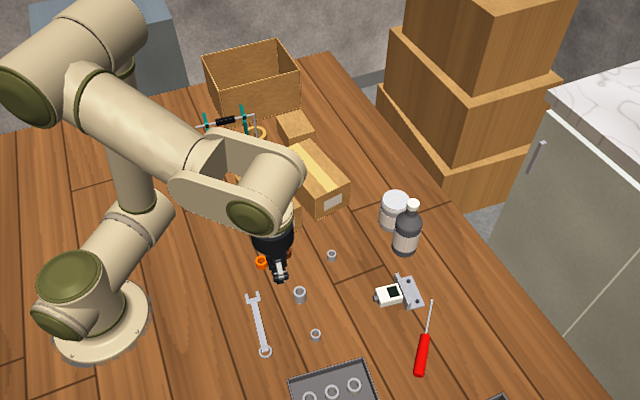

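View pics/c29.png

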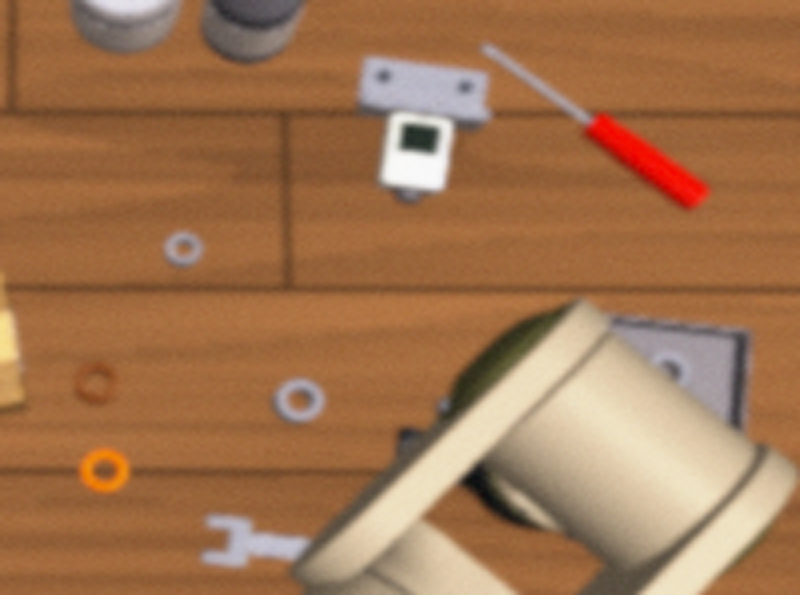

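```bash
python3 -c "
from rig import env
print(env.close_job(), env.observe()['time_s'])"
```

```text
the job is handed in; nothing more can be done
the job is handed in; nothing more can be done
```

I handed the job in at about 55 s. As far as my last camera views show, everything asked was done; the system gave no verdict.

- **Sleeves from the gap:** I hooked all three (two wide, one slim) with the rod through their bores and drew them out onto the bench. The rod is hanging on its stand again.
- **Tray:** The two fished wide sleeves and the one wide sleeve on the bench stand upright in the grey tray. The slim sleeves, the tall one and the brown and orange look-alikes are outside it.
- **Counter:** I turned it about 23° to square it up and set it flush against the stop. I then pressed the plunger until it stopped moving, with a reaction of 7–12 N, and held it there for about 0.6 s. It stayed flush afterwards. I had no direct reading of the plunger's travel and judged the full press from position and force.
- **Bystanders and checks:** No other object looks moved in the final top and side views. In the final top view the arm hid most of the tray and one slim sleeve. The wrist view right after the press shows three sleeves in the tray and that slim sleeve on the bench. I noticed no knocked object, and no check failed or disagreed.

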